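# Clear the pile onto the shadow mats

## Task

Take the pile on the desk apart from the top down, one thing at a time, and lay each thing flat on its own blue mat, covering and lined up with the cream silhouette of its shape: battery cell, heatsink (fins up), tape roll and grey box. Do not shift anything while another thing still lies on it, and leave the red cutters and the white pen where they are.

Things in the scene. Friction and masses are not known exactly. Their poses are not given: they have to be found in the camera images.
- box_mid (a point): Small grey die-cast instrument box with a closed lid and four corner screws, 60 mm wide, 80 mm long, 24 mm high, 0.14 kg, lying flat on the desk at the bottom of the pile. The point is its centre, 12 mm above its underside; y axis along its 80 mm length (which lies roughly along world x at the start), x along its width, z up. It can be gripped across the 60 mm.
- tape_mid (a point): Black roll of electrical tape with a pale core, 63 mm in diameter, 18 mm high, hole about 38 mm, 0.06 kg, lying flat on the middle of the grey box, reaching about 1.5 mm over the long sides of the box. The point is its centre, 9 mm above its underside; z along its axis, up. It can be gripped across its diameter, with the fingertips kept above the top of the box.
- heatsink_mid (a point): Finned bare-aluminium heatsink, 32 mm wide, 40 mm long, 24 mm high, 0.045 kg, fins up, lying on the middle of the tape roll. The point is its centre, 12 mm above its underside; x along the 32 mm width, y along the 40 mm length, z up (fins). Can be gripped across the 32 mm.
- cell_mid (a point): Orange battery cell (AA size), 14 mm in diameter, 50 mm long, 0.023 kg, lying on top of the heatsink, roughly along its length; it does not roll. The point is its centre, 7 mm above its underside; y axis along its length.
- mat_box_top (a point): Blue foam shadow mat, 88 x 68 mm, 6 mm thick, flat, fixed to the desk, with a cream silhouette printed in its middle: a rectangle outline 80 x 60 mm, long side along x, with a dot in each corner (the place of the grey box). The point is the centre of its top face, which is the centre of the silhouette; x axis along the 88 mm side of the mat, z up.
- mat_tape_top (a point): Blue foam shadow mat, 88 x 68 mm, 6 mm thick, flat, fixed to the desk, with a cream silhouette printed in its middle: a ring of 63 mm outer and 40 mm inner diameter (the place of the tape roll). The point is the centre of its top face, which is the centre of the silhouette; x axis along the 88 mm side of the mat, z up.
- mat_sink_top (a point): Blue foam shadow mat, 88 x 68 mm, 6 mm thick, flat, fixed to the desk, with a cream silhouette printed in its middle: a comb of six stripes joined by a cross bar, 40 mm along x and 32 mm across (the place of the heatsink). The point is the centre of its top face, which is the centre of the silhouette; x axis along the 88 mm side of the mat, z up.
- mat_cell_top (a point): Blue foam shadow mat, 88 x 68 mm, 6 mm thick, flat, fixed to the desk, with a cream silhouette printed in its middle: a small solid bar 50 mm long along x and 14 mm wide with a nub at one end (the place of the battery cell). The point is the centre of its top face, which is the centre of the silhouette; x axis along the 88 mm side of the mat, z up.
- cutters: Bystander: small electronics cutters with red grips, 62 x 107 x 16 mm, lying on the desk on the left, between keyboard and monitor. Origin under its middle. To be left alone.
- pen: Bystander: white flux pen with a green band, 14 mm thick, 127 mm long, lying on the desk on the left, in front of the monitor. Origin under its middle. To be left alone.
Mind the look-alikes: they are no part of the job. What is shaped like the part that bears heatsink_mid but orange is not meant.

How it is judged (in metres and radians):
At the end, for the whole second after the job is handed in: Each thing rests on the mat with its own silhouette: centre within 12 mm of the silhouette's sideways, height within 4 mm of lying on the mat, at rest; box, tape and heatsink upright within 0.15 rad; box, heatsink and cell lined up within 0.25 rad, either way round (horizontal distance between box_mid and mat_box_top below 0.012 m and z of box_mid in the frame of mat_box_top between 0.008 and 0.016 m and linear speed of each of box, tape, heatsink, cell below 0.02 m/s and angle between each of box_mid, tape_mid, heatsink_mid's own z axis and vertical below 0.15 rad and angle between the y axis of box_mid and the x axis of mat_box_top, either way round below 0.25 rad and horizontal distance between tape_mid and mat_tape_top below 0.012 m and z of tape_mid in the frame of mat_tape_top between 0.005 and 0.013 m and horizontal distance between heatsink_mid and mat_sink_top below 0.012 m and z of heatsink_mid in the frame of mat_sink_top between 0.008 and 0.016 m and angle between the y axis of heatsink_mid and the x axis of mat_sink_top, either way round below 0.25 rad and horizontal distance between cell_mid and mat_cell_top below 0.012 m and z of cell_mid in the frame of mat_cell_top between 0.003 and 0.011 m and angle between the y axis of cell_mid and the x axis of mat_cell_top, either way round below 0.25 rad); the robot touches nothing.
It fails at once if the box is shifted more than 30 mm with the tape roll still on it (distance of box_mid from where it was at the start of the episode above 0.03 m and horizontal distance between tape_mid and box_mid below 0.065 m and z of tape_mid in the frame of box_mid between 0.017 and 0.027 m).
It fails at once if the tape roll is shifted more than 30 mm with the heatsink still on it (distance of tape_mid from where it was at the start of the episode above 0.03 m and horizontal distance between heatsink_mid and tape_mid below 0.065 m and z of heatsink_mid in the frame of tape_mid between 0.017 and 0.027 m).
It fails at once if the heatsink is shifted more than 30 mm with the battery cell still on it (distance of heatsink_mid from where it was at the start of the episode above 0.03 m and horizontal distance between cell_mid and heatsink_mid below 0.065 m and z of cell_mid in the frame of heatsink_mid between 0.015 and 0.025 m).
It fails at once if the cutters or the pen are moved more than 30 mm (distance of any of cutters, pen from where it was at the start of the episode above 0.03 m).
It also fails if it takes over 115 s, if anything falls off the work surface, if the arm or the gripper's body presses on something with over 40 N, if the wrist force passes 120 N, or if a joint passes its speed limit or range.

## Robot

A 6-joint arm with a two-finger parallel gripper is mounted at the origin on a cart in front of the work surface, level with it; the furniture and walls round the work are solid. World frame = base frame: x ahead of the robot, y to its left, z up, the work surface at z = 0. Lengths are in m, angles in degrees, forces in N, time in s.
With the tool pointing down it reaches from about 0.3 to 0.75 m from the base axis. Payload 8.5 kg.
Tool frame: the origin (TCP) lies at the very end of the fingers, on their centre line; the grasp point (between the pads) lies grasp_offset behind it (grasp_offset is the distance from the TCP to the grasp point, in m); x points along the fingers, z is the direction in which the jaws open and shut, and the axes are right-handed (so a half turn about x gives the same grasp; the last joint's range is limited). The gripper opens to 85 mm and grips with 20 to 120 N. Pads are 22 mm wide; open, the fingers measure 114 mm over their backs; the gripper's body (76 mm by 85 mm) begins 54 mm behind the grasp point. The pads swing forward as they close: fully open they stand 13 mm farther back than shut.
Start: joints at [-83.383, 21.807, 74.336, -0, 83.858, -12.336], TCP at [0.179, -0.52, 0.231] pointing down, gripper open.
Joint ranges: [-178.18, 178.18], [-50.72, 133.34], [12.68, 142.11], [-81.47, 261.47], [9.98, 163.14], [-165.26, 165.26]. Speed limits (degrees/s): [136.94, 136.94, 180, 180, 180, 180].

## Interface

Orientations are given as a 3x3 rotation matrix whose columns are the frame's x, y, z axes.
In Python, from rig import observe, get_image, close_job, recognise, grasp_offset gives the robot as it stands.
- The arm moves only by the tool drive_tool, never from a script. Its argument "targets" is a list that holds one entry, the list of rows, each a list of 7 numbers: the shift along the tool's x, y, z in units of 50 mm (1.0 is 50 mm), then the turn, a rotation vector about the tool's x, y, z in rad, then the opening, from -1 (shut) to 1 (fully open), so that 0 is half open. A call has 1 to 5 rows; each row shifts and turns the commanded pose from where the row before left it, along the tool's axes as they then stand; what a row does not reach is not made up. A row lasts 1/10 s, in which the tool goes at most 50 mm and 8.59 degrees, less where a joint would pass 70% of its speed; a pose out of reach is approached as far as the arm can. A call is refused whole if a number of a shift passes 1 or a number of a turn 0.15, either way. A call with a gripper value outside its range is refused whole. The fingers move at their own pace and stop on an object; "force" is the grip in N (left out, the last holds). Time passes only in rows, so rows that do not move let the fingers close. It gives the time, the measured TCP pose, the force and the opening at its end, in the units of the state.
- observe(): the state, without advancing time (a new reading comes with each control period).
- get_image(name): name is "scene" or "top" or "wrist"; returns a dict with "image" (480x640x3 uint8, red, green, blue), "fx", "fy", "cx", "cy" (pixels), "k1" (the pictures are not rectified: a ray, as slopes to the right and down, at radius r is drawn at 1 + k1 r^2 times it, then the intrinsics apply), "rvec" (rotation vector, rad) and "tvec" (3), from world to camera coordinates, as OpenCV has them. Camera axes: x right, y down, z forward; pixel columns grow to the right and rows downward; lengths in m; the calibration is good to about 2 mm. A picture is of the moment at which its call begins. There is no depth.
- close_job(): hands the job in, once; it reports no verdict.
Trained networks look in a picture, given as the dict that the camera call returned (one of the last four; its "shot" number tells which), for a name from the list of things; names that differ only in an ending like _2 or _b are one class to them, and where a whole thing is asked for, a point or a joint stands for the part that bears it (a point fixed in the world has none). Each returns a list of dicts, best first, with "p" (0 to 1); they miss things now and then, are a little off and sometimes report something else, mostly with a low value. They report only what shows in the picture. A call takes as long as a camera call. They do not tell look-alikes from the thing itself.
- recognise(label, picture): "at" ([column, row] as shares, 0 to 1, of the picture: columns of its width, rows of its height, amid what is visible of it).
The state is a dict: "time_s": time; "q": joint angles; "qvel": joint speeds; "joint_efforts": joint torques, N m; "position": TCP position; "tool_rot": TCP orientation; "ft_force": force on the tool from outside, world axes, zero at the start; "wrist_torque": the same for the moment, N m; "grip_width": finger opening in m.
Only numpy, scipy, OpenCV 4.12 (cv2) and the standard library are available. Lean on these libraries where they do the work, as an engineer would, in place of code of your own. Each camera call takes 0.05 s, during which the arm holds its last target.

## Working session

There is one attempt and no reset: what is moved stays moved. The work goes in short steps, Python scripts to look and compute and a tool call to move; the robot and the scene stay as the last step left them, time stands still between calls to the robot, and variables do not carry over. Pictures are saved under pics/ and viewed, and the job is handed in when it is done.

Besides the shell and the picture viewer there is one more tool, called after "Request:" as name(argument=value, ...), one argument or row to a line, values as JSON. drive_tool: Moves the arm, as the interface text tells. Its arguments: {"type":"object","properties":{"targets":{"type":"array"},"force":{"type":"number"}},"required":["targets"]}

```bash
ls; mkdir -p pics
python3 - <<'E'
from rig import *
import cv2
s=observe();print(s['time_s'],s['position'],s['tool_rot'],s['grip_width'],grasp_offset)
for n in ["scene","top","wrist"]:
    d=get_image(n);cv2.imwrite(f"pics/{n}0.png",d["image"][:,:,::-1])
    print(n,{k:v for k,v in d.items() if k!='image'})
E
```

```text
pics
0.0 [ 0.17861049 -0.51987716  0.2307014 ] [[-1.70556188e-04  9.45777217e-01  3.24815990e-01]
 [ 1.48660606e-03  3.24815876e-01 -9.45776103e-01]
 [-9.99998880e-01  3.21565453e-04 -1.46139750e-03]] 0.08519583132892529 0.0187
scene {'fx': 600.2201342568478, 'fy': 600.2201342568478, 'cx': 316.9239405780669, 'cy': 249.68331499195006, 'k1': -0.12248736338926935, 'rvec': array([ 1.85315356,  1.9010342 , -0.5699731 ]), 'tvec': array([ 0.08836832, -0.44666855,  1.48816325]), 'shot': 1}
top {'fx': 513.9207497438698, 'fy': 513.9207497438698, 'cx': 331.27213999775813, 'cy': 246.1577790228235, 'k1': -0.11258462484121046, 'rvec': array([ 2.09453406, -2.13042269,  0.23242277]), 'tvec': array([-0.06613978,  0.59919109,  1.0318784 ]), 'shot': 2}
wrist {'fx': 404.2282213265046, 'fy': 404.2282213265046, 'cx': 324.74813565441144, 'cy': 242.12199325564464, 'k1': -0.044028104028153936, 'rvec': array([-2.3581982 ,  1.6845126 ,  0.24606893]), 'tvec': array([-0.54986148, -0.0356248 ,  0.37944434]), 'shot': 3}
```

View pics/scene0.png

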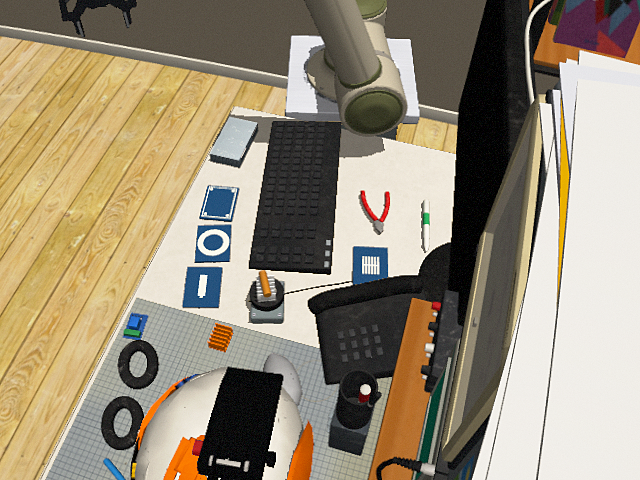

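View pics/top0.png

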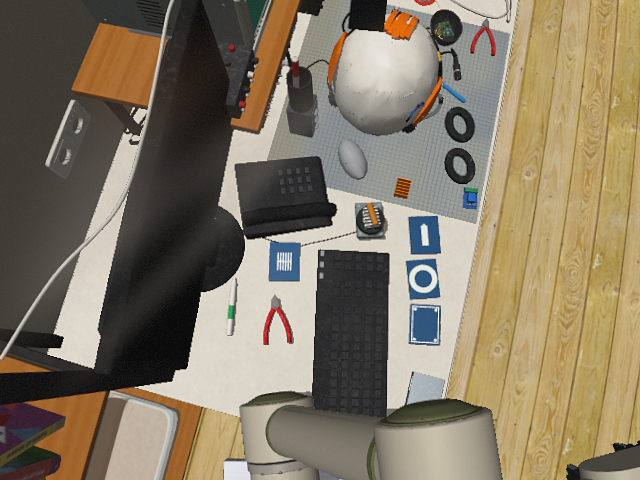

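View pics/wrist0.png

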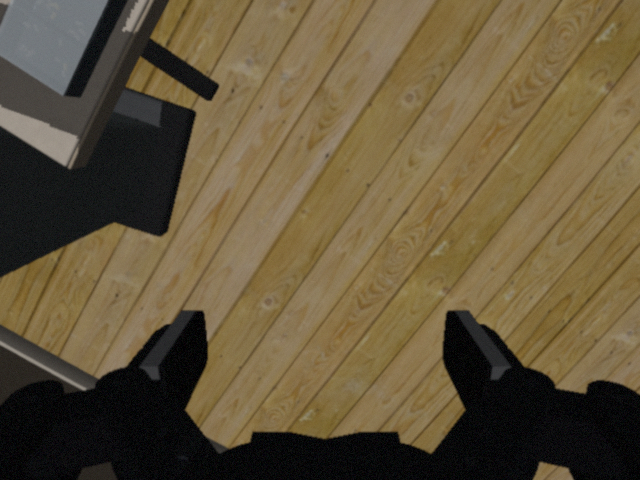

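Top view: the pile is at (370,218). The mats are cell (424,235), tape (422,279), box (425,325) and sink (285,261). The orange finned block at (402,187) is the look-alike. I'll measure these next.

```bash
cat > h.py <<'E'
from rig import *
import cv2, numpy as np
def K(d): return np.array([[d['fx'],0,d['cx']],[0,d['fy'],d['cy']],[0,0,1.]])
def D(d): return np.array([d['k1'],0,0,0.])
def px2w(d,uv,z):
    uv=np.array(uv,float).reshape(-1,1,2)
    n=cv2.undistortPoints(uv,K(d),D(d)).reshape(-1,2)
    R=cv2.Rodrigues(d['rvec'])[0]; c=-R.T@d['tvec']
    r=np.c_[n,np.ones(len(n))]@R
    return c+r*((z-c[2])/r[:,2])[:,None]
def w2px(d,P):
    return cv2.projectPoints(np.array(P,float).reshape(-1,1,3),d['rvec'],d['tvec'],K(d),D(d))[0].reshape(-1,2)
def save(d,name,box=None,s=1):
    im=d['image'][:,:,::-1]
    if box: u0,v0,u1,v1=box; im=im[v0:v1,u0:u1]
    cv2.imwrite(f'pics/{name}.png',cv2.resize(im,None,fx=s,fy=s,interpolation=cv2.INTER_CUBIC))
def rel(target_p, yaw_z):
    pass
E
python3 - <<'E'
from h import *
t=get_image('top');s=get_image('scene')
save(t,'t1',(330,170,450,350),3.3) ; save(t,'t1b',(345,195,400,245),12); save(s,'s1b',(235,260,300,330),9)
for n,z in [('cell_mid',.073),('heatsink_mid',.055),('tape_mid',.033),('box_mid',.012),('mat_box_top',.006),('mat_tape_top',.006),('mat_sink_top',.006),('mat_cell_top',.006)]:
    for nm,d in(('top',t),('scene',s)):
        for r in recognise(n,d)[:2]:
            uv=np.array(r['at'])*[640,480]
            print(n,nm,round(r['p'],2),uv.round(1),px2w(d,uv,z)[0].round(4))
# mat blue segmentation
for nm,d in(('top',t),('scene',s)):
    hsv=cv2.cvtColor(d['image'],cv2.COLOR_RGB2HSV)
    m=cv2.inRange(hsv,(100,120,40),(115,255,200)); m=cv2.morphologyEx(m,cv2.MORPH_CLOSE,np.ones((3,3)))
    for c in cv2.findContours(m,cv2.RETR_EXTERNAL,cv2.CHAIN_APPROX_NONE)[0]:
        if cv2.contourArea(c)<400: continue
        w=px2w(d,c.reshape(-1,2),.006)
        r=cv2.minAreaRect((w[:,:2]*1000).astype(np.float32)); print(nm,c.reshape(-1,2).mean(0).round(),np.round(r[0],1),np.round(r[1],1),round(r[2],1))
E
```

```text
cell_mid top 0.69 [369.8 215.4] [ 0.6621 -0.16    0.073 ]
cell_mid scene 0.46 [262.8 282.6] [ 0.6658 -0.1709  0.073 ]
heatsink_mid top 0.61 [403.  188.9] [ 0.727  -0.2374  0.055 ]
heatsink_mid top 0.45 [371.4 220.2] [ 0.6563 -0.1647  0.055 ]
heatsink_mid scene 0.82 [217.1 338.5] [ 0.7678 -0.2425  0.055 ]
heatsink_mid scene 0.72 [265.5 292.7] [ 0.6757 -0.1665  0.055 ]
tape_mid top 0.76 [363.7 226.1] [ 0.649  -0.1492  0.033 ]
tape_mid top 0.72 [367.8 218.9] [ 0.6653 -0.1589  0.033 ]
tape_mid scene 0.65 [268.8 299. ] [ 0.6759 -0.1617  0.033 ]
box_mid top 0.86 [363.8 231.5] [ 0.6417 -0.1505  0.012 ]
box_mid scene 0.58 [267.2 314.9] [ 0.6971 -0.1644  0.012 ]
box_mid scene 0.28 [370.3 264. ] [0.5813 0.0259 0.012 ]
mat_box_top top 0.68 [423.9 326.8] [ 0.4265 -0.2764  0.006 ]
mat_box_top top 0.5 [274.7 319.6] [0.4482 0.0498 0.006 ]
mat_box_top scene 0.75 [220.2 202.1] [ 0.4342 -0.2799  0.006 ]
mat_tape_top top 0.56 [421.3 279.6] [ 0.531 -0.276  0.006]
mat_tape_top scene 0.67 [212.6 243.6] [ 0.5392 -0.2831  0.006 ]
mat_tape_top scene 0.46 [263.8 282.3] [ 0.6248 -0.1759  0.006 ]
mat_sink_top top 0.9 [281.5 262.9] [0.5741 0.0351 0.006 ]
mat_sink_top scene 0.85 [370.4 260.8] [0.57   0.0269 0.006 ]
mat_cell_top top 0.6 [422.8 236. ] [ 0.6306 -0.2848  0.006 ]
mat_cell_top top 0.27 [368.6 230.9] [ 0.6445 -0.1619  0.006 ]
mat_cell_top scene 0.8 [200.7 287.1] [ 0.6392 -0.2939  0.006 ]
top [423. 326.] [ 431.9 -278.7] [66.4 85.3] 85.3
top [284. 261.] [578.3  29.3] [66.1 86.6] 88.2
top [424. 235.] [ 634.2 -288.1] [86.4 66.1] 1.4
scene [202. 287.] [ 637.  -291.2] [85.4 66.4] 1.9
scene [369. 265.] [580.8  26.3] [66.6 86.2] 89.3
scene [212. 243.] [ 537.6 -283. ] [87.9 66.9] 4.3
scene [219. 203.] [ 436.6 -282.5] [66.9 87.6] 85.5
```

View pics/t1b.png

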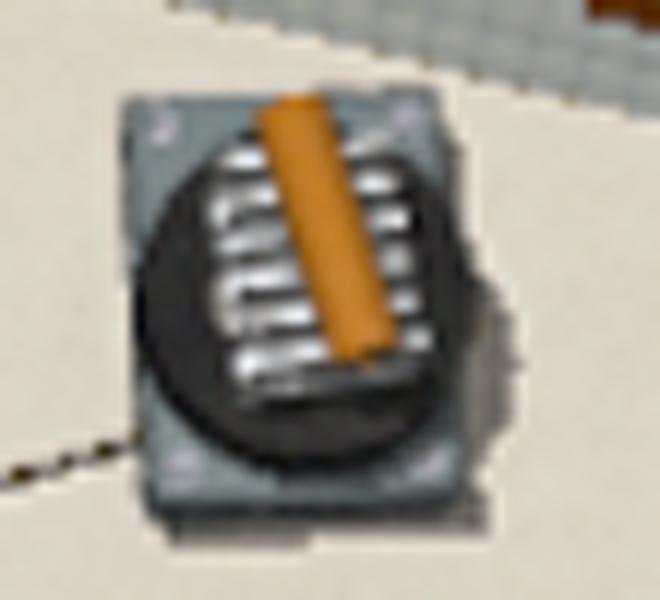

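View pics/s1b.png

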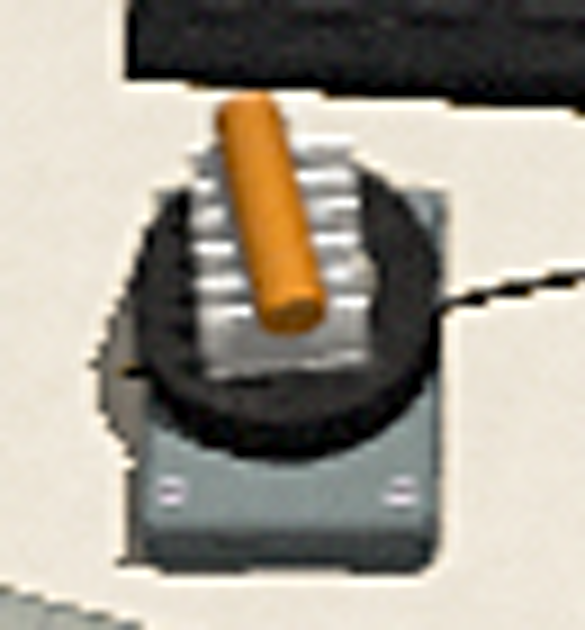

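The enlarged crops show the pile: orange cell on the bare-aluminium heatsink, on the black tape, on the grey box. The second heatsink hit, top (403,189), is the orange look-alike lying on the cutting mat, so I won't touch it. Next I compute the wrist camera geometry and the first approach.

```bash
cat >> h.py <<'E'
from scipy.spatial.transform import Rotation as Ro
def need(p, yaw_jaw=None):
    """shift (tool units) and turn about tool x to reach TCP p; jaw axis yaw in deg (mod 180)"""
    o=observe(); R=np.array(o['tool_rot']); P=np.array(o['position'])
    sh=R.T@(np.array(p)-P)/.05
    # desired tilt-free rot
    y0=np.degrees(np.arctan2(R[1,2],R[0,2])); out=None
    if yaw_jaw is not None:
        d=(yaw_jaw-y0+90)%180-90
        a=np.radians(y0+d); z=np.array([np.cos(a),np.sin(a),0]); x=np.array([0,0,-1.]); Rd=np.c_[x,np.cross(z,x),z]
        out=Ro.from_matrix(R.T@Rd).as_rotvec()
    print('t',round(o['time_s'],2),'P',P.round(4),'jaw yaw',round(y0,1),'w',round(o['grip_width'],4),'F',np.round(o['ft_force'],1))
    print('shift units',sh.round(3),'turn',None if out is None else out.round(3),'j6',np.round(o['q'][5],1))
E
python3 - <<'E'
from h import *
w=get_image('wrist');t=get_image('top');s=get_image('scene')
R=cv2.Rodrigues(w['rvec'])[0];c=-R.T@w['tvec'];o=observe();Rt=np.array(o['tool_rot'])
print('cam in tool',Rt.T@(c-o['position']),'cam axes in tool',(R@Rt).T.round(3))
b=np.array([[125,97],[435,90],[465,490],[150,500]])/12+[345,195]
q=px2w(t,b,.024);print(q.round(4),q.mean(0))
cl=np.array([[295,100],[370,360]])/12+[345,195];print(px2w(t,cl,.073))
print('phone handset right',px2w(t,[[335,212],[332,225]],.05))
sc=np.array([[245,95],[292,325]])/9+[235,260];print('scene cell',px2w(s,sc,.073))
print('scene phone',px2w(s,[[309,293],[309,310],[319,345]],.04))
need((.66,-.165,.25),-74)
E
```

```text
cam in tool [-0.14227469  0.0731609   0.00056622] cam axes in tool [[ 0.    -0.284  0.959]
 [-0.001 -0.959 -0.284]
 [ 1.    -0.001 -0.001]]
[[ 0.7051 -0.1329  0.024 ]
 [ 0.7056 -0.1913  0.024 ]
 [ 0.6282 -0.1939  0.024 ]
 [ 0.6272 -0.1353  0.024 ]] [ 0.66652061 -0.16333957  0.024     ]
[[ 0.6891706  -0.16051811  0.073     ]
 [ 0.64071753 -0.17223998  0.073     ]]
phone handset right [[ 0.6774754  -0.08595175  0.05      ]
 [ 0.64814865 -0.0788483   0.05      ]]
scene cell [[ 0.64086824 -0.17367926  0.073     ]
 [ 0.69280836 -0.1609334   0.073     ]]
scene phone [[ 0.66522664 -0.0895733   0.04      ]
 [ 0.69995828 -0.08860627  0.04      ]
 [ 0.76739654 -0.06963748  0.04      ]]
t 1.2 P [ 0.1786 -0.5202  0.2313] jaw yaw -71.0 w 0.0857 F [-0.2  0.2  0.9]
shift units [-0.374 11.413 -3.591] turn [0.052 0.    0.   ] j6 -12.3
```

Request:
drive_tool(
  targets=[
    [[-0.03,0.95,-0.3,0.01,0,0,1],[-0.03,0.95,-0.3,0.01,0,0,0.3],[-0.03,0.95,-0.3,0.01,0,0,0.0],[-0.03,0.95,-0.3,0.01,0,0,0.0],[-0.03,0.95,-0.3,0.01,0,0,0.0]],
  ],
  force=40,
)

```text
time_s: 1.7
position: [0.3832, -0.3748, 0.2391]
tool_rot: [[0.0, 0.961, 0.277], [-0.0, 0.277, -0.961], [-1.0, 0.0, 0.0]]
ft_force: [0.7, -0.7, 0.4]
grip_width: 0.0432
```

Request:
drive_tool(
  targets=[
    [[-0.03,0.95,-0.3,0.01,0,0,0],[-0.03,0.95,-0.3,0.01,0,0,0.0],[-0.03,0.95,-0.3,0.01,0,0,0.0],[-0.03,0.95,-0.3,0.01,0,0,0.0],[-0.03,0.95,-0.3,0.01,0,0,0.0]],
  ],
)

```text
time_s: 2.2
position: [0.5935, -0.2409, 0.2465]
tool_rot: [[0.0, 0.974, 0.229], [-0.0, 0.229, -0.974], [-1.0, 0.0, 0.0]]
ft_force: [0.4, -2.0, 0.1]
grip_width: 0.0431
```

Run:
```python
from h import *
need((.65,-.169,.25),-76.4)
w=get_image('wrist');save(w,'w1')
```

```text
t 2.2 P [ 0.5935 -0.2409  0.2465] jaw yaw -76.8 w 0.0431 F [ 0.4 -2.   0.1]
shift units [-0.07   1.429 -1.142] turn [-0.007  0.    -0.   ] j6 44.1
```

View pics/w1.png

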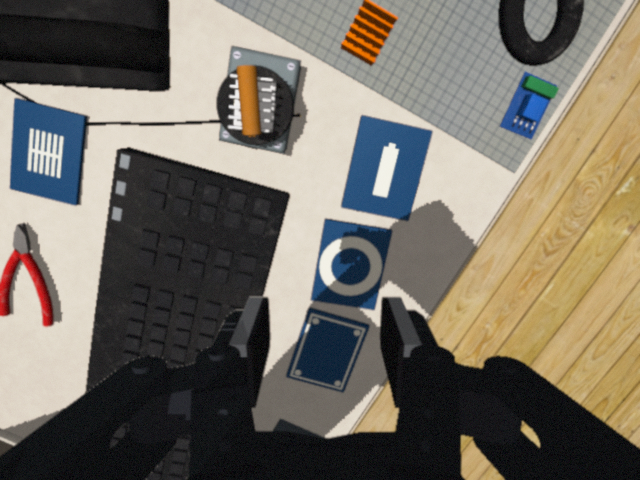

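Wrist view: all four mats are visible, sink (48,150), cell (387,167), tape (351,264) and box (328,350). The pile is at (260,100).

```bash
cat >> h.py <<'E'
def mats(d,lo=(98,110,30),minA=800):
    hsv=cv2.cvtColor(d['image'],cv2.COLOR_RGB2HSV)
    m=cv2.inRange(hsv,lo,(118,255,255)); m=cv2.morphologyEx(m,cv2.MORPH_CLOSE,np.ones((3,3)))
    for c in cv2.findContours(m,cv2.RETR_EXTERNAL,cv2.CHAIN_APPROX_NONE)[0]:
        if cv2.contourArea(c)<minA: continue
        w=px2w(d,c.reshape(-1,2),.006)
        r=cv2.minAreaRect((w[:,:2]*1000).astype(np.float32)); print(c.reshape(-1,2).mean(0).round(),np.round(r[0],1),np.round(r[1],1),round(r[2],1))
E
python3 - <<'E'
from h import *
w=get_image('wrist');mats(w)
for n,z in [('cell_mid',.073),('heatsink_mid',.066),('tape_mid',.042),('box_mid',.012)]:
    for r in recognise(n,w)[:2]:
            uv=np.array(r['at'])*[640,480]
            print(n,round(r['p'],2),uv.round(1),px2w(w,uv,z)[0].round(4))
E
```

```text
[329. 357.] [ 434.  -280.5] [52.7 72.1] 85.7
[346. 298.] [ 512.5 -282.9] [38.6 66.7] 2.2
[354. 272.] [ 535.9 -281.7] [36.5 36.3] 13.4
[359. 244.] [ 560.7 -279.4] [37.7 65.5] 3.0
[389. 175.] [ 636.7 -289.7] [85.7 66. ] 1.6
[ 52. 156.] [580.9  26.6] [67.6 87.1] 88.5
[528. 113.] [ 722.8 -401.1] [32.7 50.6] 82.9
heatsink_mid 0.89 [268.8 112.9] [ 0.667  -0.1763  0.066 ]
heatsink_mid 0.87 [372.   39.3] [ 0.7355 -0.2394  0.066 ]
tape_mid 0.88 [277.6 117.1] [ 0.6653 -0.1807  0.042 ]
box_mid 0.67 [273.6  75.7] [ 0.6983 -0.1668  0.012 ]
box_mid 0.22 [267.8 110.9] [ 0.6682 -0.1677  0.012 ]
```

Request:
drive_tool(
  targets=[
    [[0,0.4,-0.4,0,0,0,0],[0,0.4,-0.4,0,0,0,0.0],[0,0.3,-0.3,0,0,0,0.0]],
  ],
)

```text
time_s: 2.8
position: [0.6325, -0.1766, 0.2468]
tool_rot: [[0.0, 0.974, 0.227], [-0.0, 0.227, -0.974], [-1.0, 0.0, 0.0]]
ft_force: [0.8, -0.6, 0.4]
grip_width: 0.0426
```

Run:
```python
from h import *
need((.65,-.169,.25),-76.4)
w=get_image('wrist');save(w,'w2')
```

```text
t 2.8 P [ 0.6325 -0.1766  0.2468] jaw yaw -76.9 w 0.0426 F [ 0.8 -0.6  0.4]
shift units [-0.065  0.376 -0.068] turn [-0.008  0.    -0.   ] j6 51.0
```

View pics/w2.png

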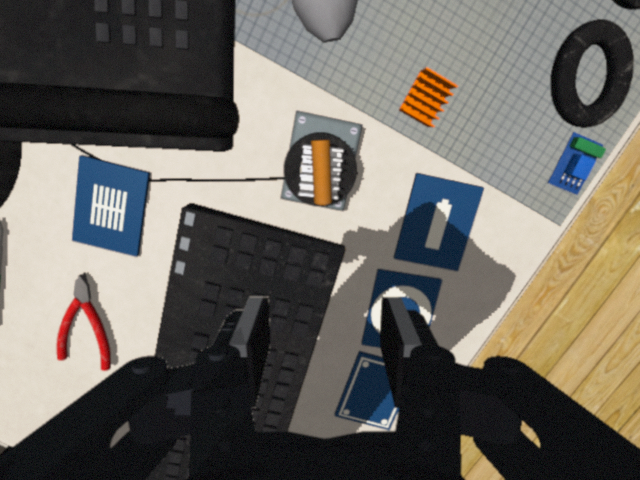

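Run:
```python
from h import *
w=get_image('wrist');save(w,'w2b',(270,100,380,220),5);save(w,'w2c',(70,150,155,260),5);
```

```text
(no output)
```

View pics/w2b.png

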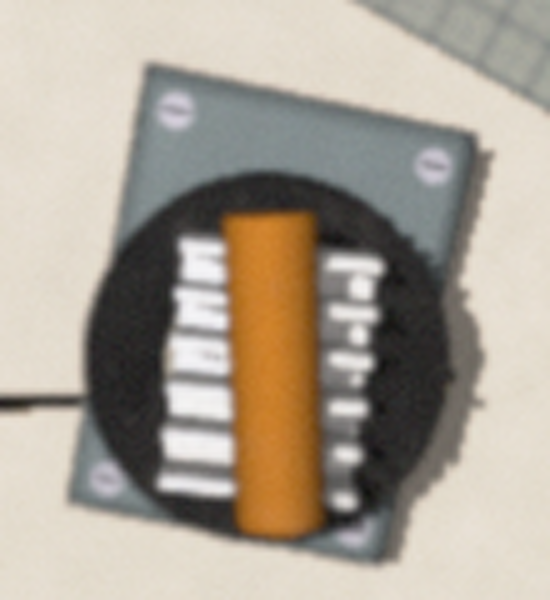

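Run:
```python
from h import *
w=get_image('wrist')
f=lambda p,z:px2w(w,np.array(p)/5+[270,100],z)[:,:2]
c=f([[270,215],[280,532]],.073);print('cell',c.mean(0),np.linalg.norm(c[0]-c[1]),np.degrees(np.arctan2(*(c[0]-c[1])[::-1])))
h=f([[180,238],[382,262],[355,508],[158,490]],.066);e=h[0]-h[3]+h[1]-h[2];print('sink',h.round(4).tolist(),h.mean(0),np.linalg.norm(h[0]-h[1]),np.linalg.norm(h[0]-h[3]),np.degrees(np.arctan2(*e[::-1])))
h=f([[150,67],[475,135],[380,562],[70,498]],.024);e=h[0]-h[3]+h[1]-h[2];print('box',h.mean(0),np.linalg.norm(h[0]-h[1]),np.linalg.norm(h[0]-h[3]),np.degrees(np.arctan2(*e[::-1])))
# rotated-image tape: circle (268,355) r~180
print('tape',f([[268,355]],.042))
need((.6655,-.167,.15),-76.4)
# finger tips in tool frame: right tip inner corner pixel approx
```

```text
cell [ 0.665905   -0.16826778] 0.0491722685407317 15.051869589404495
sink [[0.6827, -0.1491], [0.6863, -0.1807], [0.6474, -0.1859], [0.643, -0.1542]] [ 0.664863   -0.16746396] 0.03181815811299885 0.04003631142727405 7.543033875398311
box [ 0.66927236 -0.16621352] 0.057592493540875804 0.07711806904880403 1.541213086317801
tape [[ 0.66546253 -0.16713134]]
t 2.95 P [ 0.6324 -0.1767  0.2466] jaw yaw -76.8 w 0.0426 F [-0.5 -0.4  0.1]
shift units [ 1.931  0.69  -0.039] turn [-0.007  0.     0.   ] j6 50.9
```

Request:
drive_tool(
  targets=[
    [[0.3,0.35,-0.02,-0.03,0,0,0],[0.6,0.33,-0.02,0,0,0,0.0],[0.8,0,0,0,0,0,-0.2],[0.8,0,0,0,0,0,-0.2],[0.3,0,0,0,0,0,-0.2]],
  ],
)

```text
time_s: 3.45
position: [0.6628, -0.1675, 0.1021]
tool_rot: [[-0.006, 0.967, 0.256], [0.002, 0.256, -0.967], [-1.0, -0.005, -0.004]]
ft_force: [-1.5, 0.7, -0.3]
grip_width: 0.0343
```

Run:
```python
from h import *
need((.666,-.168,.0695),-75)
w=get_image('wrist');save(w,'w3')
```

```text
t 3.45 P [ 0.6628 -0.1675  0.1021] jaw yaw -75.2 w 0.0343 F [-1.5  0.7 -0.3]
shift units [0.651 0.064 0.029] turn [-0.003 -0.004  0.005] j6 51.1
```

View pics/w3.png

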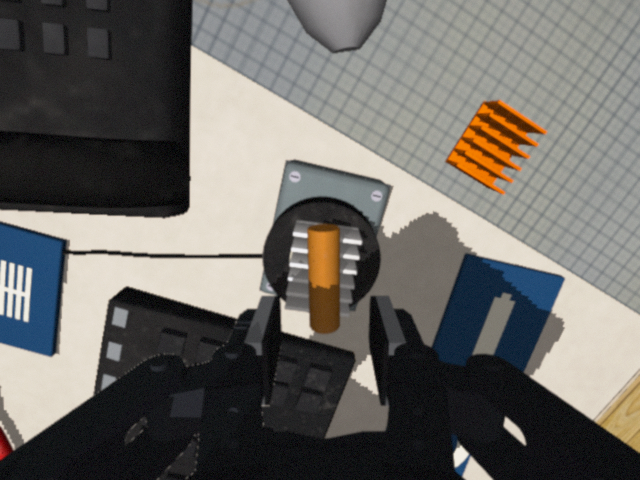

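Run:
```python
from h import *
w=get_image('wrist');c=px2w(w,[[323,228],[325,329]],.073);print(c,c.mean(0))
need((*c.mean(0)[:2],.0695),-75)
```

```text
[[ 0.69040495 -0.15958518  0.073     ]
 [ 0.64304993 -0.17297396  0.073     ]] [ 0.66672744 -0.16627957  0.073     ]
t 3.55 P [ 0.6634 -0.1676  0.1038] jaw yaw -75.2 w 0.034 F [ 0.1  0.1 -0.8]
shift units [ 0.686  0.074 -0.006] turn [-0.003 -0.003  0.004] j6 51.1
```

Request:
drive_tool(
  targets=[
    [[0.4,0.06,0,0,0,0,-0.2],[0.28,0,0,0,0,0,-0.3],[0,0,0,0,0,0,-1],[0,0,0,0,0,0,-1],[0,0,0,0,0,0,-1]],
  ],
  force=40,
)

```text
time_s: 4.05
position: [0.6686, -0.1658, 0.0736]
tool_rot: [[0.002, 0.966, 0.258], [-0.001, 0.258, -0.966], [-1.0, 0.001, 0.001]]
ft_force: [0.4, -0.6, -0.0]
grip_width: 0.012
```

Run:
```python
from h import *
need((.666,-.168,.11))
w=get_image('wrist');save(w,'w4')
```

```text
t 4.05 P [ 0.6686 -0.1658  0.0736] jaw yaw -75.1 w 0.012 F [ 0.4 -0.6 -0. ]
shift units [-0.728 -0.061  0.031] turn None j6 51.3
```

View pics/w4.png

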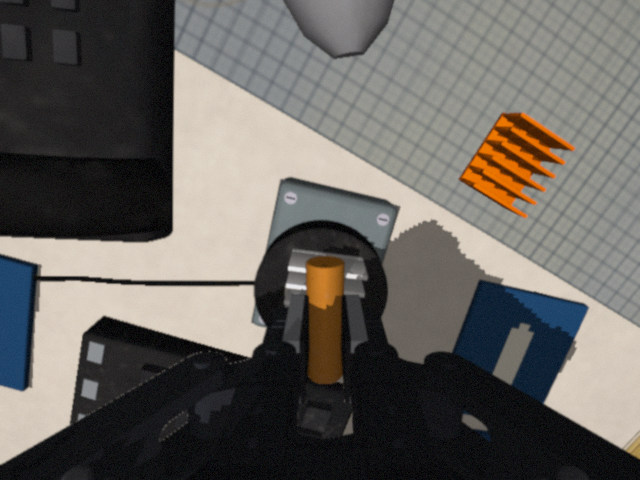

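The grip is a bit high on the cell: 12 mm measured on a 14 mm cylinder. I'll open, go 4 mm lower and close again.

Request:
drive_tool(
  targets=[
    [[0,0,0,0,0,0,-0.4],[0,-0.03,0,0,0,0,-0.4],[0.1,0,0,0,0,0,-0.4],[0,0,0,0,0,0,-1],[0,0,0,0,0,0,-1]],
  ],
)

```text
time_s: 4.6
position: [0.6667, -0.1657, 0.0671]
tool_rot: [[-0.0, 0.966, 0.258], [0.0, 0.258, -0.966], [-1.0, -0.0, -0.0]]
ft_force: [-0.1, 0.4, -0.1]
grip_width: 0.0125
```

Request:
drive_tool(
  targets=[
    [[0,0,0,0,0,0,-1]],
  ],
)

```text
time_s: 4.7
position: [0.6668, -0.1657, 0.0673]
tool_rot: [[-0.0, 0.966, 0.258], [0.0, 0.258, -0.966], [-1.0, -0.0, -0.0]]
ft_force: [-0.2, -0.2, -0.1]
grip_width: 0.0124
```

Run:
```python
from h import *
need((.666,-.168,.11))
w=get_image('wrist');save(w,'w5',(200,150,460,450),2)
```

```text
t 4.7 P [ 0.6668 -0.1657  0.0673] jaw yaw -75.1 w 0.0124 F [-0.2 -0.2 -0.1]
shift units [-0.855 -0.028  0.039] turn None j6 51.3
```

View pics/w5.png

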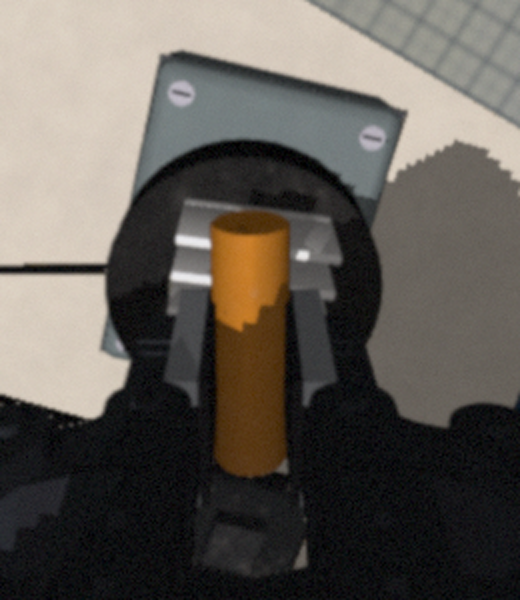

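Request:
drive_tool(
  targets=[
    [[-0.4,0,0,0,0,0,-1],[-0.6,0,0,0,0,0,-1],[-0.4,0,0,0.06,0,0,-1],[0,0,0,0.06,0,0,-1],[0,0,0,0.06,0,0,-1]],
  ],
)

```text
time_s: 5.25
position: [0.667, -0.1658, 0.1382]
tool_rot: [[0.001, 0.997, 0.078], [-0.001, 0.078, -0.997], [-1.0, 0.001, 0.001]]
ft_force: [-0.3, 0.2, -0.7]
grip_width: 0.0125
```

Run:
```python
from h import *
need((.6365,-.290,.10),-88.4)
w=get_image('wrist');save(w,'w6')
```

```text
t 5.25 P [ 0.667  -0.1658  0.1382] jaw yaw -85.5 w 0.0125 F [-0.3  0.2 -0.7]
shift units [ 0.765 -0.804  2.429] turn [ 0.05   0.001 -0.001] j6 61.7
```

View pics/w6.png

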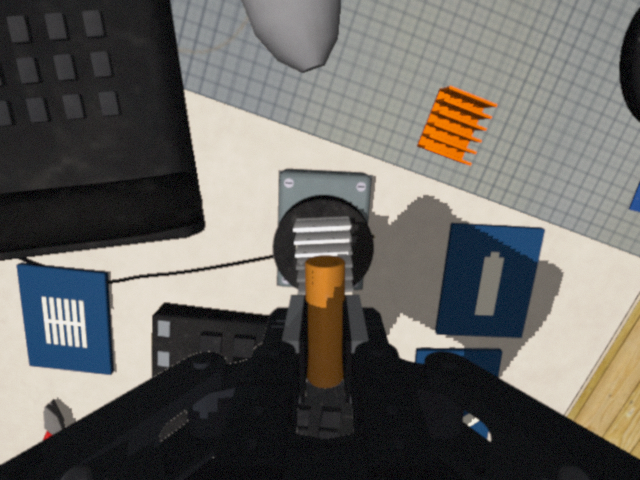

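Request:
drive_tool(
  targets=[
    [[0,-0.25,0.8,0.025,0,0,-1],[0,-0.25,0.8,0.025,0,0,-1],[0.2,-0.3,0.83,0,0,0,-1],[0.5,0,0,0,0,0,-1],[0,0,0,0,0,0,-1]],
  ],
)

```text
time_s: 5.8
position: [0.6318, -0.2894, 0.0988]
tool_rot: [[-0.005, 1.0, 0.03], [0.004, 0.03, -1.0], [-1.0, -0.005, -0.004]]
ft_force: [-0.8, 0.4, -0.7]
grip_width: 0.0126
```

Run:
```python
from h import *
need((.6365,-.290,.0083),-88.4)
w=get_image('wrist');save(w,'w7')
z=observe()['position'][2]+.0057
e=px2w(w,[[325,262],[325,386]],z);print(e,e.mean(0)-observe()['position'])
mats(w)
```

```text
t 5.8 P [ 0.6318 -0.2894  0.0988] jaw yaw -88.3 w 0.0126 F [-0.8  0.4 -0.7]
shift units [1.81  0.103 0.021] turn [ 0.002 -0.004  0.005] j6 53.9
[[ 0.65798221 -0.28909451  0.10661747]
 [ 0.60655479 -0.29059519  0.10661747]] [-0.00061568 -0.00097975  0.0057    ]
[327. 422.] [ 505.9 -292.8] [23.3 40.2] 3.6
[326. 233.] [ 637.1 -290.1] [86.4 66.2] 1.4
[531.  86.] [ 723.  -401.1] [33.1 50.7] 82.9
```

View pics/w7.png

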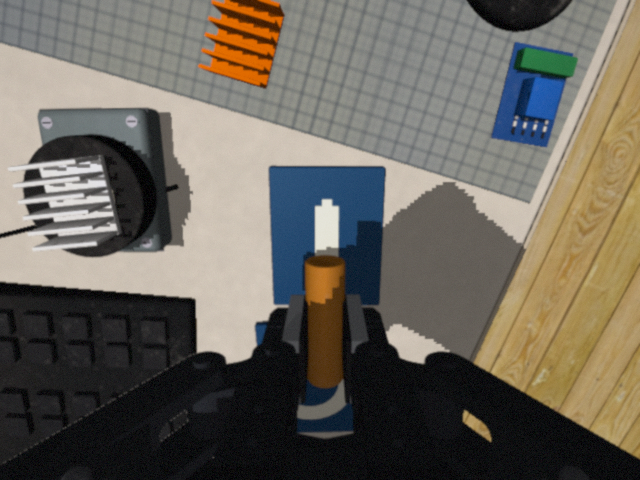

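Request:
drive_tool(
  targets=[
    [[0.4,0.06,0,0,0,0,-1],[0.6,0.06,0,0,0,0,-1],[0.5,0,0,0,0,0,-1],[0.2,0,0,0,0,0,-1],[0,0,0,0,0,0,-1]],
  ],
)

```text
time_s: 6.35
position: [0.6398, -0.2881, 0.0171]
tool_rot: [[-0.001, 0.999, 0.032], [0.001, 0.032, -0.999], [-1.0, -0.001, -0.001]]
ft_force: [0.4, -0.1, -0.1]
grip_width: 0.0124
```

Run:
```python
from h import *
need((.6373,-.290,.0083),-88.4)
```

```text
t 6.35 P [ 0.6398 -0.2881  0.0171] jaw yaw -88.2 w 0.0124 F [ 0.4 -0.1 -0.1]
shift units [ 0.176 -0.052  0.036] turn [ 0.004 -0.001  0.001] j6 54.3
```

Request:
drive_tool(
  targets=[
    [[0.08,-0.05,0.03,0,0,0,-1],[0.07,0,0,0,0,0,-1],[0,0,0,0,0,0,-1]],
  ],
)

```text
time_s: 6.65
position: [0.6372, -0.2908, 0.0104]
tool_rot: [[0.001, 1.0, 0.031], [-0.0, 0.031, -1.0], [-1.0, 0.001, 0.0]]
ft_force: [-0.7, -0.5, 0.2]
grip_width: 0.0129
```

Run:
```python
from h import *
need((.6373,-.290,.0083),-88.4)
```

```text
t 6.65 P [ 0.6372 -0.2908  0.0104] jaw yaw -88.2 w 0.0129 F [-0.7 -0.5  0.2]
shift units [ 0.041  0.002 -0.015] turn [ 0.003  0.    -0.001] j6 54.1
```

Now 0.03 lower, then release.

Request:
drive_tool(
  targets=[
    [[0.03,0,0,0,0,0,-1],[0,0,0,0,0,0,-0.9],[0,0,0,0,0,0,-0.6],[0,0,0,0,0,0,-0.2],[-0.2,0,0,0,0,0,-0.2]],
  ],
)

```text
time_s: 7.15
position: [0.6366, -0.2902, 0.0174]
tool_rot: [[-0.002, 1.0, 0.031], [0.001, 0.031, -1.0], [-1.0, -0.002, -0.002]]
ft_force: [-1.8, 0.1, 0.6]
grip_width: 0.0342
```

Request:
drive_tool(
  targets=[
    [[-0.5,0,0,0,0,0,0],[-0.8,0,0,-0.05,0,0,0],[-0.8,0,0,-0.07,0,0,0],[-0.7,0,-0.4,-0.05,0,0,0]],
  ],
)

```text
time_s: 7.55
position: [0.6342, -0.2726, 0.1612]
tool_rot: [[0.002, 0.98, 0.2], [-0.002, 0.2, -0.98], [-1.0, 0.002, 0.002]]
ft_force: [1.5, 0.2, 0.5]
grip_width: 0.0428
```

Run:
```python
from h import *
need((.6648,-.1675,.12),-82.4)
w=get_image('wrist');save(w,'w8')
```

```text
t 7.55 P [ 0.6342 -0.2726  0.1612] jaw yaw -78.5 w 0.0428 F [1.5 0.2 0.5]
shift units [ 0.822  1.019 -1.938] turn [ 0.069  0.002 -0.002] j6 45.4
```

View pics/w8.png

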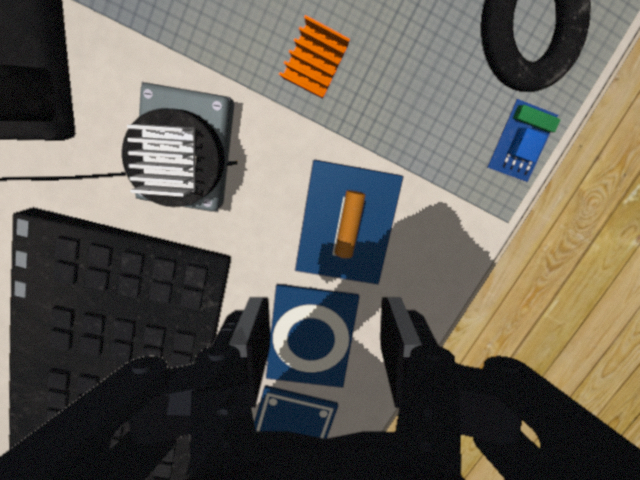

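The cell lies on the silhouette at (349,225), and the heatsink is still on the tape at (165,160). I'll check the cell numerically while moving to the heatsink.

Run:
```python
from h import *
w=get_image('wrist');save(w,'w8b',(290,150,410,290),4)
mats(w)
e=px2w(w,[[355,193],[344,256]],.013);print(e,e.mean(0))
```

```text
[294. 419.] [ 450.4 -281.9] [52.8 39.5] 85.4
[309. 368.] [ 512.7 -282.7] [38.7 65.6] 3.8
[313. 339.] [ 535.6 -281.5] [37.  37.3] 11.6
[318. 307.] [ 558.7 -279.8] [43.3 65.7] 3.4
[349. 224.] [ 637.  -289.9] [86.1 65.9] 1.5
[521. 139.] [ 723.1 -401.1] [33.  50.7] 82.8
[[ 0.66443662 -0.28773585  0.013     ]
 [ 0.61483339 -0.29038912  0.013     ]] [ 0.63963501 -0.28906248  0.013     ]
```

Request:
drive_tool(
  targets=[
    [[0,0.34,-0.65,0.03,0,0,0.2],[0,0.34,-0.65,0.04,0,0,0.2],[0,0.25,-0.64,0,0,0,0.2],[0.4,0,0,0,0,0,0.2],[0,0,0,0,0,0,0.2]],
  ],
)

```text
time_s: 8.15
position: [0.6629, -0.166, 0.1359]
tool_rot: [[-0.004, 0.991, 0.132], [0.002, 0.132, -0.991], [-1.0, -0.004, -0.002]]
ft_force: [-0.4, 0.3, -0.8]
grip_width: 0.051
```

Run:
```python
from h import *
need((.6648,-.1675,.12),-82.4)
w=get_image('wrist');save(w,'w9')
```

```text
t 8.15 P [ 0.6629 -0.166   0.1359] jaw yaw -82.4 w 0.051 F [-0.4  0.3 -0.8]
shift units [0.318 0.035 0.036] turn [-0.001 -0.002  0.004] j6 58.5
```

View pics/w9.png

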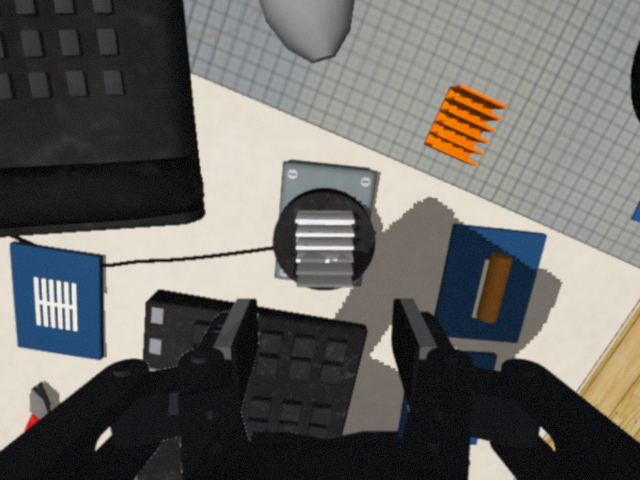

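View pics/w8b.png

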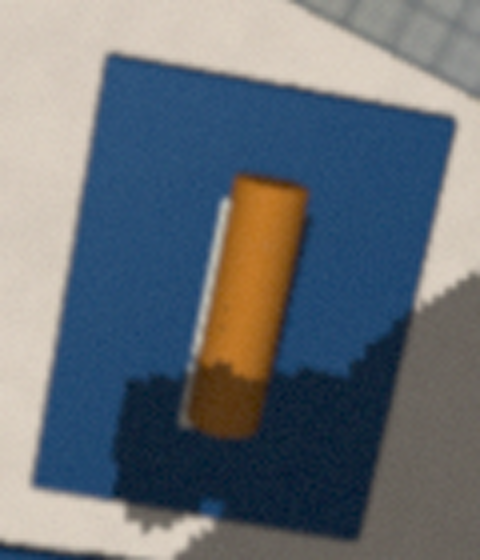

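Request:
drive_tool(
  targets=[
    [[0.5,0.02,0.02,0,0,0,0.2],[0.6,0,0,0,0,0,0.2],[0.4,0,0,0,0,0,0.1],[0.2,0,0,0,0,0,0.1],[0,0,0,0,0,0,0.1]],
  ],
)

```text
time_s: 8.7
position: [0.6645, -0.1688, 0.0527]
tool_rot: [[-0.001, 0.992, 0.129], [0.001, 0.129, -0.992], [-1.0, -0.001, -0.001]]
ft_force: [-0.5, 0.4, 0.8]
grip_width: 0.0472
```

Run:
```python
from h import *
need((.6648,-.1675,.046),-82.4)
w=get_image('wrist');save(w,'w10')
```

```text
t 8.7 P [ 0.6645 -0.1688  0.0527] jaw yaw -82.6 w 0.0472 F [-0.5  0.4  0.8]
shift units [ 0.134  0.009 -0.025] turn [-0.003 -0.001  0.001] j6 58.4
```

View pics/w10.png

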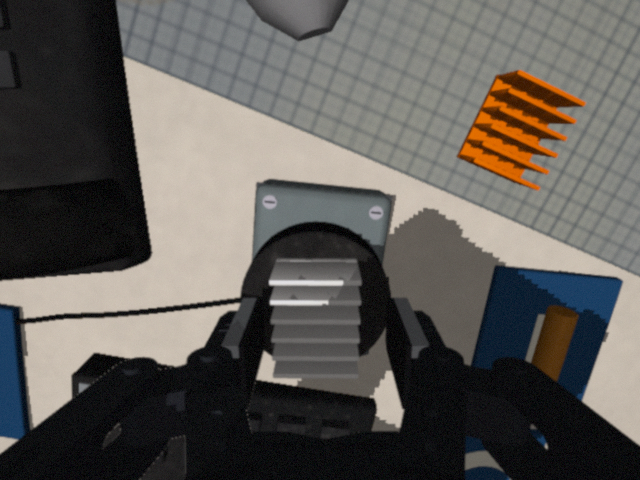

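Request:
drive_tool(
  targets=[
    [[0.1,0,-0.025,0,0,0,0.1],[0,0,0,0,0,0,-0.2],[0,0,0,0,0,0,-0.6],[0,0,0,0,0,0,-0.6]],
  ],
)

```text
time_s: 9.15
position: [0.665, -0.167, 0.0491]
tool_rot: [[0.001, 0.991, 0.131], [-0.0, 0.131, -0.991], [-1.0, 0.001, 0.001]]
ft_force: [0.4, 0.4, 2.9]
grip_width: 0.0313
```

Request:
drive_tool(
  targets=[
    [[-0.2,0,0,0,0,0,-0.6],[-0.5,0,0,0,0,0,-0.6],[-0.6,0,0,0,0,0,-0.6],[-0.4,0,0,0,0,0,-0.6]],
  ],
)

```text
time_s: 9.55
position: [0.6651, -0.1671, 0.1362]
tool_rot: [[0.002, 0.991, 0.131], [-0.001, 0.131, -0.991], [-1.0, 0.002, 0.001]]
ft_force: [0.8, 0.3, -0.3]
grip_width: 0.031
```

Run:
```python
from h import *
need((.580,.027,.13),-91.5)
w=get_image('wrist');save(w,'w11')
```

```text
t 9.55 P [ 0.6651 -0.1671  0.1362] jaw yaw -82.5 w 0.031 F [ 0.8  0.3 -0.3]
shift units [ 0.116 -1.182 -4.07 ] turn [ 0.157  0.001 -0.002] j6 58.5
```

View pics/w11.png

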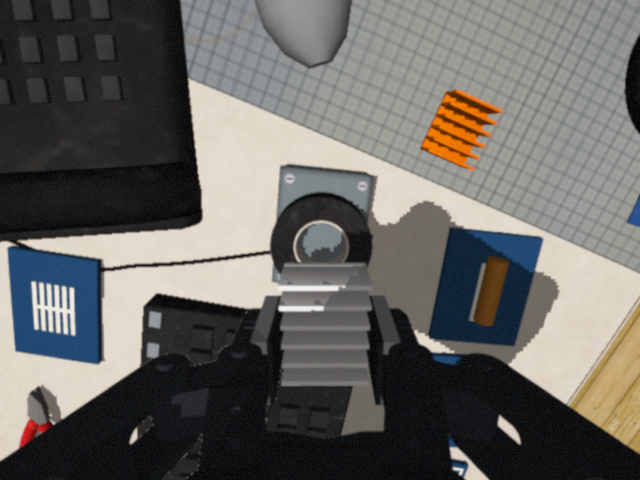

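Request:
drive_tool(
  targets=[
    [[-0.1,-0.24,-0.6,0.03,0,0,-0.6],[0,-0.24,-0.85,0.03,0,0,-0.6],[0,-0.24,-0.85,0.03,0,0,-0.6],[0,-0.24,-0.85,0.03,0,0,-0.6],[0.1,-0.1,-0.6,0.03,0,0,-0.6]],
  ],
)

```text
time_s: 10.1
position: [0.5975, 0.0182, 0.1341]
tool_rot: [[0.001, 1.0, -0.019], [0.0, -0.019, -1.0], [-1.0, 0.001, -0.0]]
ft_force: [0.4, -0.2, 0.3]
grip_width: 0.0308
```

Run:
```python
from h import *
need((.580,.027,.07),-91.5)
w=get_image('wrist');save(w,'w12');mats(w)
t=get_image('top');save(t,'t12')
```

```text
t 10.1 P [0.5975 0.0182 0.1341] jaw yaw -91.1 w 0.0308 F [ 0.4 -0.2  0.3]
shift units [ 1.281 -0.354 -0.169] turn [ 0.007 -0.    -0.001] j6 81.5
[306. 237.] [587.2  27.3] [67.  73.4] 88.4
```

View pics/w12.png

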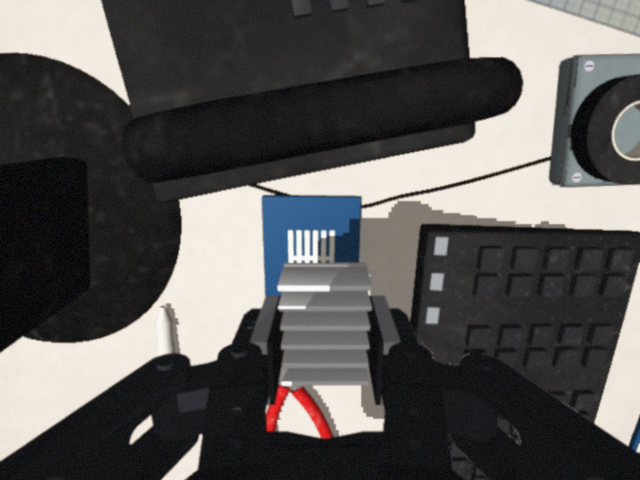

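View pics/t12.png

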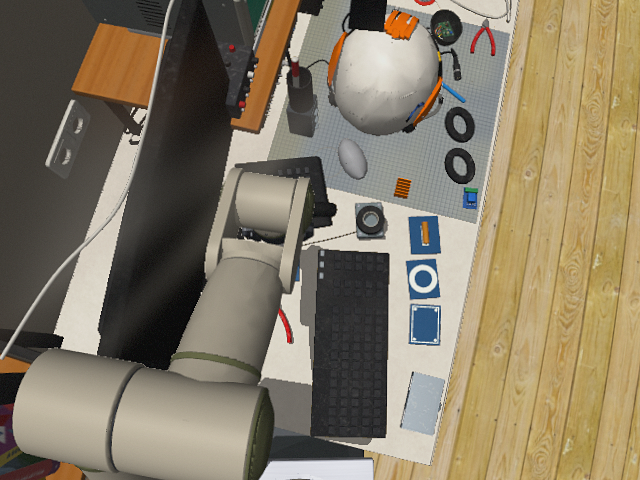

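Run:
```python
from h import *
w=get_image('wrist')
z=observe()['position'][2]+.018
e=px2w(w,[[281,265],[368,265],[370,383],[280,384]],z);print(e.round(4),(e.mean(0)-observe()['position']).round(4))
b=px2w(w,[[263,197],[361,197]],.006);print(b)
need((.580,.027,.07),-91.5)
```

```text
[[0.6263 0.033  0.1513]
 [0.6259 0.0046 0.1513]
 [0.5808 0.0032 0.1513]
 [0.5808 0.0356 0.1513]] [0.0053 0.0017 0.018 ]
[[ 0.62290973  0.06061263  0.006     ]
 [ 0.62181449 -0.00540484  0.006     ]]
t 10.25 P [0.5982 0.0174 0.1333] jaw yaw -90.9 w 0.0311 F [-0.2  0.3 -1.3]
shift units [ 1.267 -0.365 -0.186] turn [ 0.01  -0.     0.001] j6 81.3
```

Request:
drive_tool(
  targets=[
    [[0.3,-0.2,-0.1,0.005,0,0,-0.6],[0.6,-0.21,-0.06,0.005,0,0,-0.6],[0.6,0,0,0,0,0,-0.6],[0.5,0,0,0,0,0,-0.6],[0.2,0,0,0,0,0,-0.6]],
  ],
)

```text
time_s: 10.75
position: [0.5777, 0.0232, 0.0212]
tool_rot: [[-0.003, 1.0, -0.03], [0.0, -0.03, -1.0], [-1.0, -0.003, -0.0]]
ft_force: [0.6, -0.2, -0.4]
grip_width: 0.0315
```

Request:
drive_tool(
  targets=[
    [[0,0,0,0,0,0,-0.6]],
  ],
)

```text
time_s: 10.85
position: [0.5782, 0.0235, 0.0224]
tool_rot: [[-0.002, 1.0, -0.03], [0.0, -0.03, -1.0], [-1.0, -0.002, -0.0]]
ft_force: [0.5, -0.6, 0.0]
grip_width: 0.0312
```

Run:
```python
from h import *
need((.577,.0255,.0125),-91.5)
w=get_image('wrist');save(w,'w13')
```

```text
t 10.85 P [0.5782 0.0235 0.0224] jaw yaw -91.7 w 0.0312 F [ 0.5 -0.6  0. ]
shift units [ 0.198 -0.025 -0.04 ] turn [-0.004 -0.     0.002] j6 82.3
```

View pics/w13.png

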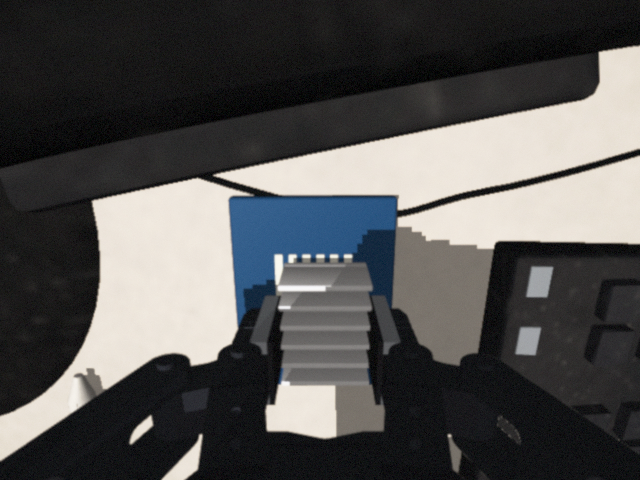

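Request:
drive_tool(
  targets=[
    [[0.1,0,-0.05,0,0,0,-0.6],[0.06,0,0,0,0,0,-0.6],[0,0,0,0,0,0,-0.6]],
  ],
)

```text
time_s: 11.2
position: [0.5785, 0.0268, 0.0155]
tool_rot: [[0.0, 1.0, -0.029], [-0.0, -0.029, -1.0], [-1.0, 0.0, 0.0]]
ft_force: [-0.5, -0.4, -0.4]
grip_width: 0.0311
```

Run:
```python
from h import *
need((.577,.0255,.0125),-91.5)
w=get_image('wrist');save(w,'w14',(200,170,440,410),2.4)
```

```text
t 11.2 P [0.5785 0.0268 0.0155] jaw yaw -91.7 w 0.0311 F [-0.5 -0.4 -0.4]
shift units [ 0.06  -0.029  0.028] turn [-0.003  0.    -0.   ] j6 82.6
```

View pics/w14.png

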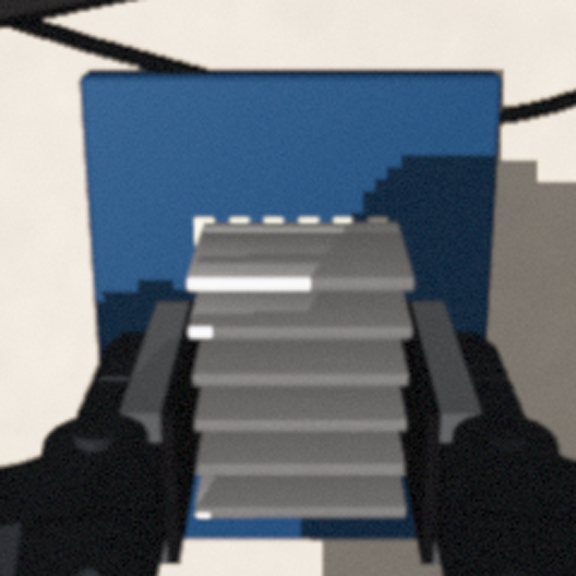

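Request:
drive_tool(
  targets=[
    [[0.03,0,0,0,0,0,-0.6],[0.02,0,0,0,0,0,-0.6],[0,0,0,0,0,0,-0.6]],
  ],
)

```text
time_s: 11.55
position: [0.5785, 0.0267, 0.0131]
tool_rot: [[0.0, 1.0, -0.029], [-0.0, -0.029, -1.0], [-1.0, 0.0, 0.0]]
ft_force: [-0.8, -0.2, 1.8]
grip_width: 0.0313
```

Request:
drive_tool(
  targets=[
    [[0,0,0,0,0,0,-0.1],[0,0,0,0,0,0,0.1],[-0.3,0,0,0,0,0,0.1],[-0.7,0,0,0,0,0,0.1],[-0.8,0,0,0,0,0,0.3]],
  ],
)

```text
time_s: 12.05
position: [0.5778, 0.0268, 0.103]
tool_rot: [[-0.003, 1.0, -0.029], [0.0, -0.029, -1.0], [-1.0, -0.003, -0.0]]
ft_force: [0.3, -0.1, 0.6]
grip_width: 0.0556
```

Request:
drive_tool(
  targets=[
    [[-0.6,0.2,0.8,-0.02,0,0,1],[-0.2,0.35,0.85,-0.02,0,0,1],[0,0.35,0.85,0,0,0,1]],
  ],
)

```text
time_s: 12.35
position: [0.6232, -0.0992, 0.1448]
tool_rot: [[0.004, 1.0, 0.012], [-0.001, 0.012, -1.0], [-1.0, 0.004, 0.001]]
ft_force: [0.5, 1.2, -0.3]
grip_width: 0.0851
```

Run:
```python
from h import *
need((.6655,-.167,.12),-89)
w=get_image('wrist');save(w,'w15')
```

```text
t 12.35 P [ 0.6232 -0.0992  0.1448] jaw yaw -89.3 w 0.0851 F [ 0.5  1.2 -0.3]
shift units [0.502 0.827 1.365] turn [-0.005  0.002 -0.004] j6 69.5
```

View pics/w15.png

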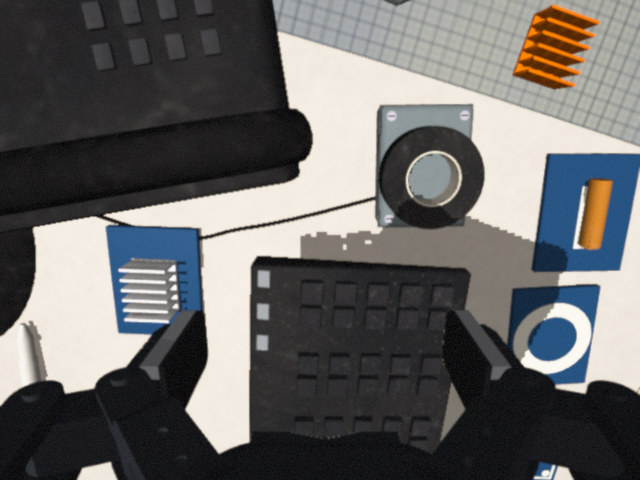

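The heatsink now stands on its mat at (150,290), fins up. Next is the tape, at (432,178).

Request:
drive_tool(
  targets=[
    [[0,0.42,0.68,0,0,0,1],[0,0.41,0.68,0,0,0,1],[0.2,0,0,0,0,0,1],[0,0,0,0,0,0,1]],
  ],
)

```text
time_s: 12.8
position: [0.6636, -0.1655, 0.1301]
tool_rot: [[-0.003, 1.0, 0.01], [0.002, 0.01, -1.0], [-1.0, -0.003, -0.002]]
ft_force: [0.1, 0.9, -0.6]
grip_width: 0.0855
```

Run:
```python
from h import *
need((.6655,-.167,.12),-89)
w=get_image('wrist');save(w,'w16')
```

```text
t 12.8 P [ 0.6636 -0.1655  0.1301] jaw yaw -89.4 w 0.0855 F [ 0.1  0.9 -0.6]
shift units [0.201 0.038 0.031] turn [-0.008 -0.002  0.003] j6 65.5
```

View pics/w16.png

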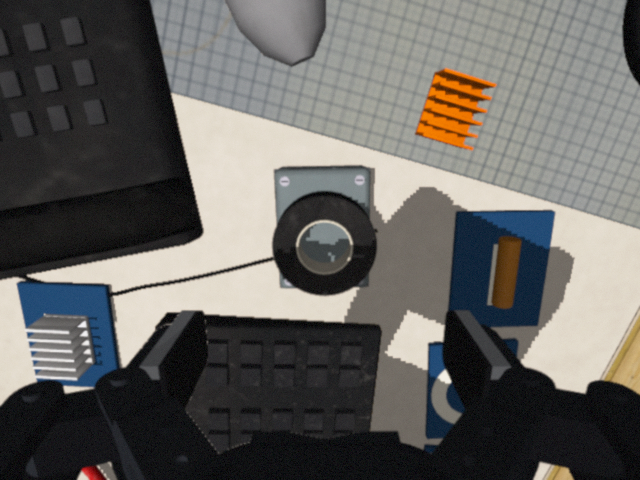

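Run:
```python
from h import *
w=get_image('wrist');save(w,'w16b',(255,150,395,310),4)
print(px2w(w,[[324,247],[324.5,244.5],[273,245],[377,245],[324,296]],.042).round(4))
print(px2w(w,[[275,168],[373,168]],.024))
```

```text
[[ 0.6651 -0.1643  0.042 ]
 [ 0.6667 -0.1646  0.042 ]
 [ 0.666  -0.1337  0.042 ]
 [ 0.6667 -0.196   0.042 ]
 [ 0.6332 -0.1646  0.042 ]]
[[ 0.70976657 -0.13383063  0.024     ]
 [ 0.71037594 -0.19373579  0.024     ]]
```

View pics/w16b.png

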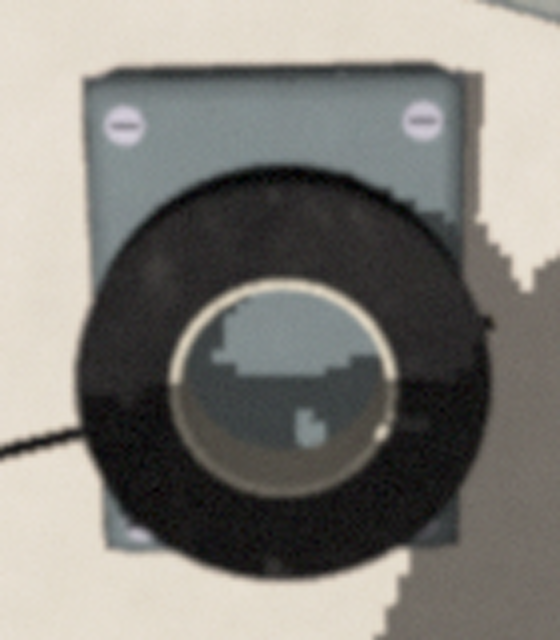

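Request:
drive_tool(
  targets=[
    [[0.4,0.04,-0.01,0,0,0,1],[0.6,0,0,0,0,0,1],[0.6,0,0,0,0,0,1],[0.35,0,0,0,0,0,1],[0,0,0,0,0,0,1]],
  ],
)

```text
time_s: 13.4
position: [0.6651, -0.1631, 0.0328]
tool_rot: [[-0.004, 1.0, 0.012], [0.002, 0.012, -1.0], [-1.0, -0.004, -0.002]]
ft_force: [-0.0, 1.4, 0.2]
grip_width: 0.0855
```

Run:
```python
from h import *
need((.6655,-.165,.025),-89)
w=get_image('wrist');save(w,'w17')
s=get_image('scene');save(s,'s17',(210,220,340,330),6)
```

```text
t 13.4 P [ 0.6651 -0.1631  0.0328] jaw yaw -89.3 w 0.0855 F [-0.   1.4  0.2]
shift units [0.155 0.009 0.038] turn [-0.005 -0.002  0.004] j6 65.6
```

View pics/w17.png

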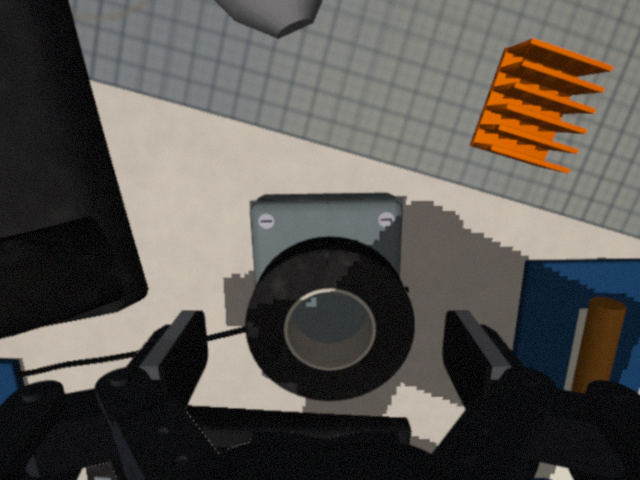

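View pics/s17.png

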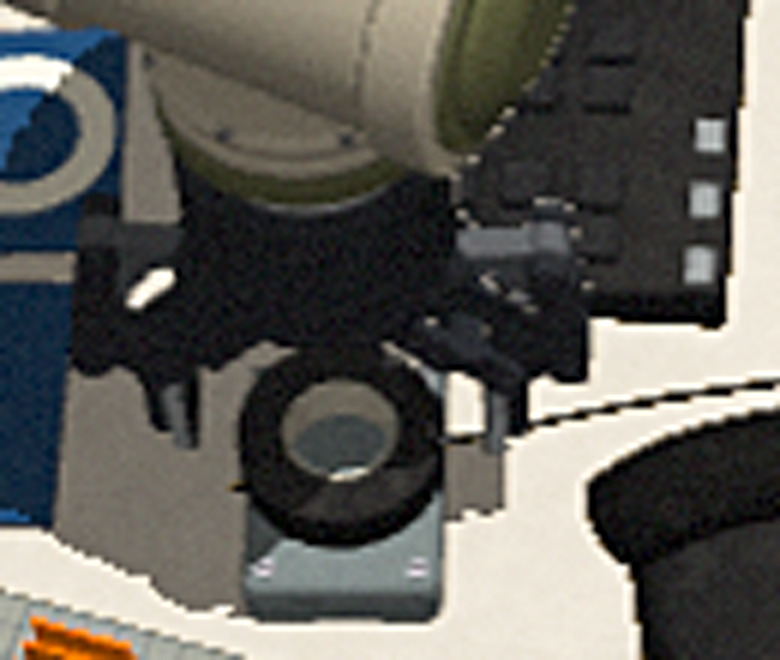

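Request:
drive_tool(
  targets=[
    [[0.1,0,0.03,0,0,0,1],[0,0,0,0,0,0,1]],
  ],
)

```text
time_s: 13.7
position: [0.6666, -0.1663, 0.0304]
tool_rot: [[0.001, 1.0, 0.011], [-0.0, 0.011, -1.0], [-1.0, 0.001, 0.0]]
ft_force: [0.5, 0.2, -0.2]
grip_width: 0.0853
```

Run:
```python
from h import *
need((.6655,-.165,.025),-89)
w=get_image('wrist');print(px2w(w,[[330,330]],.042))
```

```text
t 13.7 P [ 0.6666 -0.1663  0.0304] jaw yaw -89.4 w 0.0853 F [ 0.5  0.2 -0.2]
shift units [ 0.108 -0.021 -0.027] turn [-0.007  0.001 -0.001] j6 65.5
[[ 0.66799548 -0.16845604  0.042     ]]
```

Request:
drive_tool(
  targets=[
    [[0.1,0.01,0,0,0,0,0.8],[0,0,0,0,0,0,0.6],[0,0,0,0,0,0,0.2],[0,0,0,0,0,0,0.2]],
  ],
)

```text
time_s: 14.15
position: [0.667, -0.1663, 0.0249]
tool_rot: [[0.0, 1.0, 0.011], [-0.0, 0.011, -1.0], [-1.0, 0.0, 0.0]]
ft_force: [0.7, 0.1, 2.9]
grip_width: 0.0612
```

Run:
```python
from h import *
need((.6655,-.165,.09),-89)
w=get_image('wrist');save(w,'w18')
```

```text
t 14.15 P [ 0.667  -0.1663  0.0249] jaw yaw -89.4 w 0.0612 F [0.7 0.1 2.9]
shift units [-1.302 -0.03  -0.026] turn [-0.007  0.    -0.   ] j6 65.5
```

View pics/w18.png

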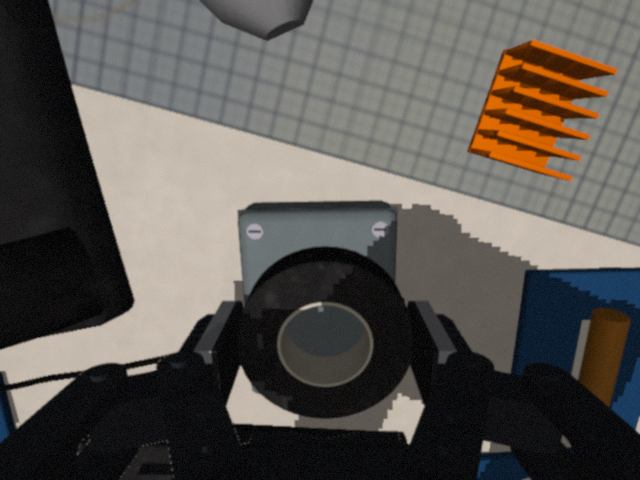

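Request:
drive_tool(
  targets=[
    [[-0.1,0,0,0,0,0,0.2],[-0.2,0,0,0,0,0,0.2],[-0.4,0,0,0,0,0,0.2],[-0.6,0,0,0,0,0,0.2],[-0.4,0,0,0,0,0,0.2]],
  ],
)

```text
time_s: 14.7
position: [0.6674, -0.1665, 0.1126]
tool_rot: [[0.002, 1.0, 0.011], [-0.001, 0.011, -1.0], [-1.0, 0.002, 0.001]]
ft_force: [0.4, -0.1, -0.1]
grip_width: 0.0613
```

Run:
```python
from h import *
need((.537,-.2825,.11),-87)
w=get_image('wrist');save(w,'w19')
```

```text
t 14.7 P [ 0.6674 -0.1665  0.1126] jaw yaw -89.4 w 0.0613 F [ 0.4 -0.1 -0.1]
shift units [ 0.049 -2.632  2.293] turn [-0.042  0.001 -0.002] j6 65.5
```

View pics/w19.png

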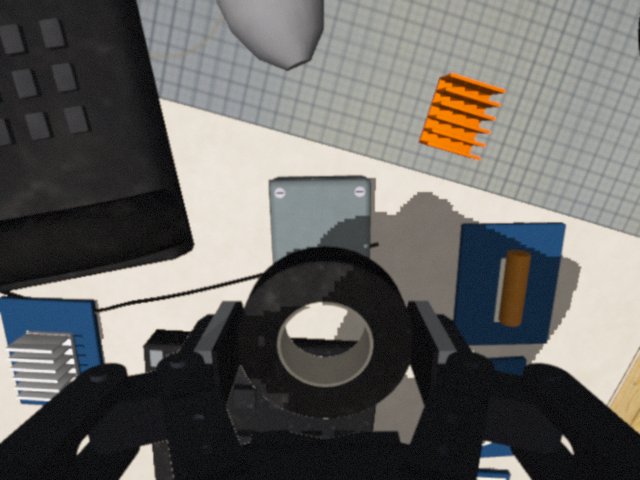

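Request:
drive_tool(
  targets=[
    [[0,-0.5,0.45,-0.01,0,0,0.2],[0,-0.7,0.62,-0.01,0,0,0.2],[0,-0.7,0.62,-0.01,0,0,0.2],[0,-0.5,0.45,-0.01,0,0,0.2],[0,-0.2,0.15,0,0,0,0.2]],
  ],
)

```text
time_s: 15.25
position: [0.5381, -0.2864, 0.1101]
tool_rot: [[-0.0, 0.999, 0.048], [-0.0, 0.048, -0.999], [-1.0, -0.0, 0.0]]
ft_force: [0.5, 0.2, -0.2]
grip_width: 0.061
```

Run:
```python
from h import *
need((.537,-.2825,.03),-87)
w=get_image('wrist');save(w,'w20')
z=observe()['position'][2]+.017
print('core offset',px2w(w,[[325,344]],z)[0]-observe()['position']);mats(w)
```

```text
t 15.25 P [ 0.5381 -0.2864  0.1101] jaw yaw -87.2 w 0.061 F [ 0.5  0.2 -0.2]
shift units [ 1.601 -0.018 -0.079] turn [-0.004  0.     0.   ] j6 48.1
core offset [-0.00099265 -0.0002874   0.017     ]
[316. 237.] [ 543.1 -280.2] [22.3 38. ] 9.2
[313. 211.] [ 549.9 -280.6] [59.  66.2] 3.7
[339.  75.] [ 635.3 -290.2] [84.8 66.4] 1.6
```

View pics/w20.png

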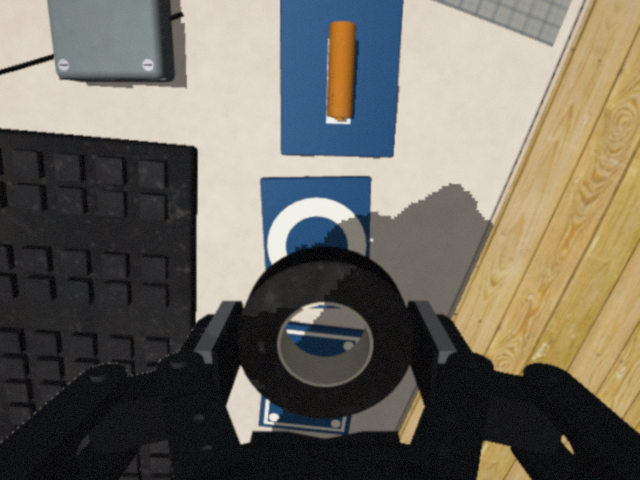

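Request:
drive_tool(
  targets=[
    [[0.4,-0.03,-0.06,0,0,0,0.2],[0.6,0,-0.04,0,0,0,0.2],[0.5,0,0,0,0,0,0.2],[0.3,0,0,0,0,0,0.2],[0,0,0,0,0,0,0.2]],
  ],
)

```text
time_s: 15.8
position: [0.5383, -0.2777, 0.0177]
tool_rot: [[-0.003, 0.999, 0.052], [0.003, 0.052, -0.999], [-1.0, -0.003, -0.003]]
ft_force: [-0.4, -0.1, -0.8]
grip_width: 0.0614
```

Run:
```python
from h import *
need((.537,-.2815,.0075),-87)
w=get_image('wrist');save(w,'w21')
```

```text
t 15.8 P [ 0.5383 -0.2777  0.0177] jaw yaw -87.0 w 0.0614 F [-0.4 -0.1 -0.8]
shift units [ 0.204 -0.03   0.075] turn [-0.001 -0.003  0.003] j6 48.5
```

View pics/w21.png

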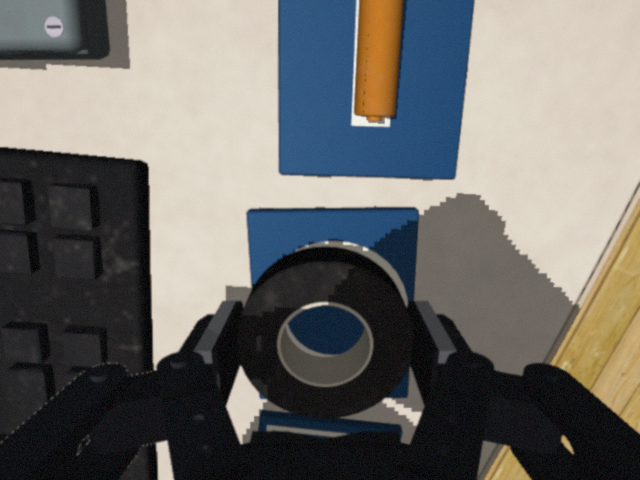

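Request:
drive_tool(
  targets=[
    [[0.1,-0.01,0.06,0,0,0,0.2],[0.08,0,0,0,0,0,0.2],[0,0,0,0,0,0,0.2]],
  ],
)

```text
time_s: 16.15
position: [0.538, -0.2824, 0.0107]
tool_rot: [[0.0, 0.999, 0.051], [-0.0, 0.051, -0.999], [-1.0, 0.0, 0.0]]
ft_force: [-0.8, 0.5, 0.0]
grip_width: 0.0612
```

Run:
```python
from h import *
need((.537,-.2815,.0075),-87)
w=get_image('wrist');save(w,'w22',(210,180,450,430),2.4)
```

```text
t 16.15 P [ 0.538  -0.2824  0.0107] jaw yaw -87.1 w 0.0612 F [-0.8  0.5  0. ]
shift units [ 0.065 -0.02  -0.019] turn [-0.002  0.    -0.   ] j6 48.3
```

View pics/w22.png

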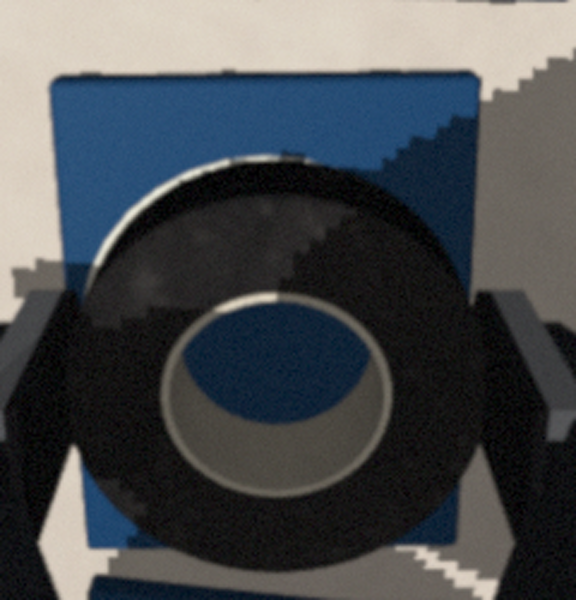

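Request:
drive_tool(
  targets=[
    [[0.05,0,-0.02,0,0,0,0.2],[0.03,0,0,0,0,0,0.2],[0,0,0,0,0,0,0.2]],
  ],
)

```text
time_s: 16.5
position: [0.538, -0.2813, 0.0069]
tool_rot: [[0.0, 0.999, 0.051], [-0.0, 0.051, -0.999], [-1.0, 0.0, 0.0]]
ft_force: [-0.6, 0.7, 0.7]
grip_width: 0.061
```

Request:
drive_tool(
  targets=[
    [[0,0,0,0,0,0,0.58],[0,0,0,0,0,0,0.65],[-0.2,0,0,0,0,0,0.65],[-0.6,0,0,0,0,0,0.65],[-0.8,0,0,0,0,0,0.7]],
  ],
)

```text
time_s: 17.0
position: [0.5373, -0.2809, 0.0869]
tool_rot: [[-0.003, 0.999, 0.051], [0.002, 0.051, -0.999], [-1.0, -0.002, -0.002]]
ft_force: [0.6, -0.4, -0.1]
grip_width: 0.0725
```

Request:
drive_tool(
  targets=[
    [[-0.3,0.5,-0.5,0,0,0,1],[0,0.7,-0.65,0,0,0,1],[0,0.7,-0.65,0,0,0,1]],
  ],
)

```text
time_s: 17.3
position: [0.6293, -0.186, 0.1036]
tool_rot: [[0.002, 0.999, 0.049], [-0.001, 0.049, -0.999], [-1.0, 0.002, 0.001]]
ft_force: [1.1, -0.4, 0.8]
grip_width: 0.0855
```

Run:
```python
from h import *
need((.667,-.165,.1),-88.5)
w=get_image('wrist');save(w,'w23')
```

```text
t 17.3 P [ 0.6293 -0.186   0.1036] jaw yaw -87.2 w 0.0855 F [ 1.1 -0.4  0.8]
shift units [ 0.074  0.773 -0.383] turn [ 0.023  0.001 -0.002] j6 60.4
```

View pics/w23.png

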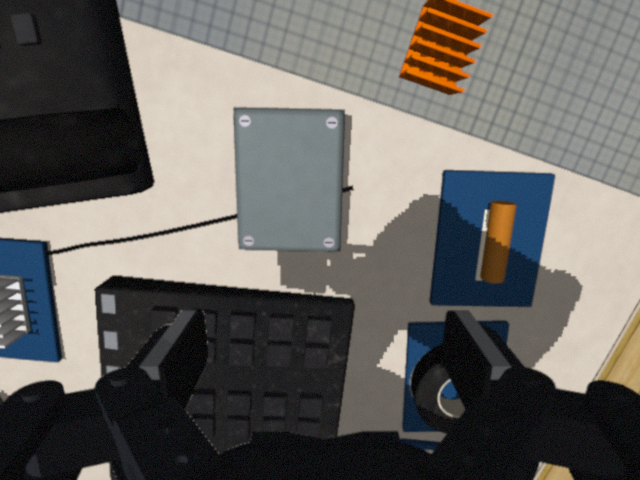

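Run:
```python
from h import *
w=get_image('wrist');save(w,'w23b',(220,95,360,265),3.5)
h=px2w(w,[[235,109],[345,110],[340,250],[240,249]],.024)[:,:2];e=h[0]-h[3]+h[1]-h[2];print(h.round(4),h.mean(0),np.degrees(np.arctan2(*e[::-1])))
print(px2w(w,[[244,120],[331,122],[329,242],[249,241]],.024).mean(0))
```

```text
[[ 0.7112 -0.1288]
 [ 0.7136 -0.1864]
 [ 0.6369 -0.1887]
 [ 0.6343 -0.1312]] [ 0.67399409 -0.15877835] 1.7848415365863346
[ 0.67342093 -0.15787482  0.024     ]
```

View pics/w23b.png

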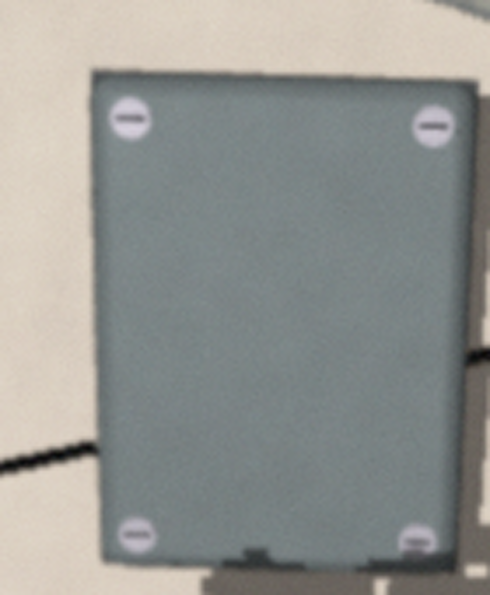

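Request:
drive_tool(
  targets=[
    [[0,0.45,-0.2,0.02,0,0,1],[0,0.2,0,0,0,0,1],[0,0,0,0,0,0,1],[0,0,0,0,0,0,1]],
  ],
)

```text
time_s: 17.8
position: [0.6597, -0.1756, 0.1019]
tool_rot: [[-0.0, 1.0, 0.031], [-0.0, 0.031, -1.0], [-1.0, -0.0, 0.0]]
ft_force: [0.3, 0.1, 0.6]
grip_width: 0.0851
```

Run:
```python
from h import *
need((.668,-.165,.03),-88.3)
w=get_image('wrist');save(w,'w24')
```

```text
t 17.8 P [ 0.6597 -0.1756  0.1019] jaw yaw -88.2 w 0.0851 F [0.3 0.1 0.6]
shift units [ 1.438  0.173 -0.207] turn [0.001 0.    0.   ] j6 63.4
```

View pics/w24.png

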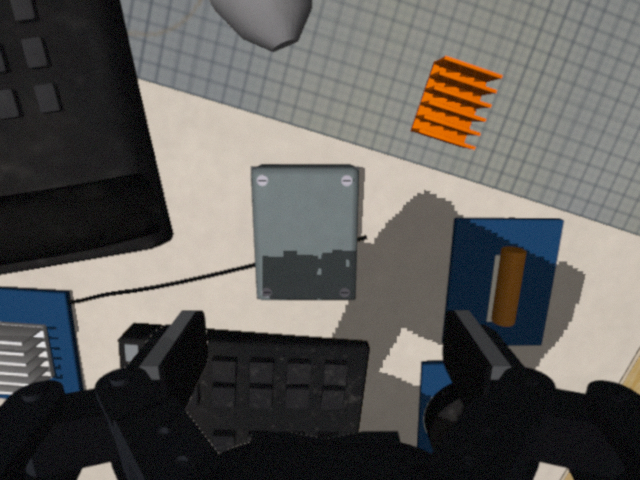

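Run:
```python
from h import *
w=get_image('wrist')
h=px2w(w,[[262,181],[346.5,181],[344,292],[265.5,293]],.024)[:,:2];e=h[0]-h[3]+h[1]-h[2];print(h.round(4),h.mean(0),np.degrees(np.arctan2(*e[::-1])))
c=h.mean(0)
need((*c,.006),-88.5)
```

```text
[[ 0.7012 -0.1404]
 [ 0.7026 -0.1865]
 [ 0.6371 -0.1879]
 [ 0.6351 -0.1415]] [ 0.66900228 -0.16407859] 1.1163369461810033
t 17.9 P [ 0.6596 -0.1757  0.102 ] jaw yaw -88.3 w 0.0853 F [ 0.7 -0.2 -0. ]
shift units [ 1.92   0.196 -0.226] turn [0.004 0.    0.   ] j6 63.4
```

Request:
drive_tool(
  targets=[
    [[0.3,0.1,-0.12,0,0,0,1],[0.6,0.09,-0.1,0,0,0,1],[0.5,0,0,0,0,0,1],[0.3,0,0,0,0,0,1],[0,0,0,0,0,0,1]],
  ],
)

```text
time_s: 18.4
position: [0.6681, -0.1634, 0.014]
tool_rot: [[-0.004, 1.0, 0.031], [0.002, 0.031, -1.0], [-1.0, -0.004, -0.002]]
ft_force: [0.8, -0.1, 0.5]
grip_width: 0.0855
```

Run:
```python
from h import *
need((.669,-.1645,.006),-88.5)
w=get_image('wrist');save(w,'w25')
s=get_image('scene');save(s,'s25',(210,220,340,330),6)
```

```text
t 18.4 P [ 0.6681 -0.1634  0.014 ] jaw yaw -88.2 w 0.0855 F [ 0.8 -0.1  0.5]
shift units [0.159 0.017 0.023] turn [ 0.004 -0.002  0.004] j6 64.7
```

View pics/w25.png

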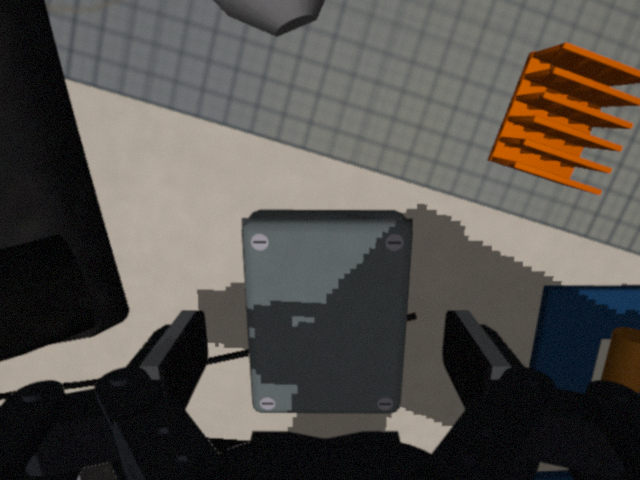

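View pics/s25.png

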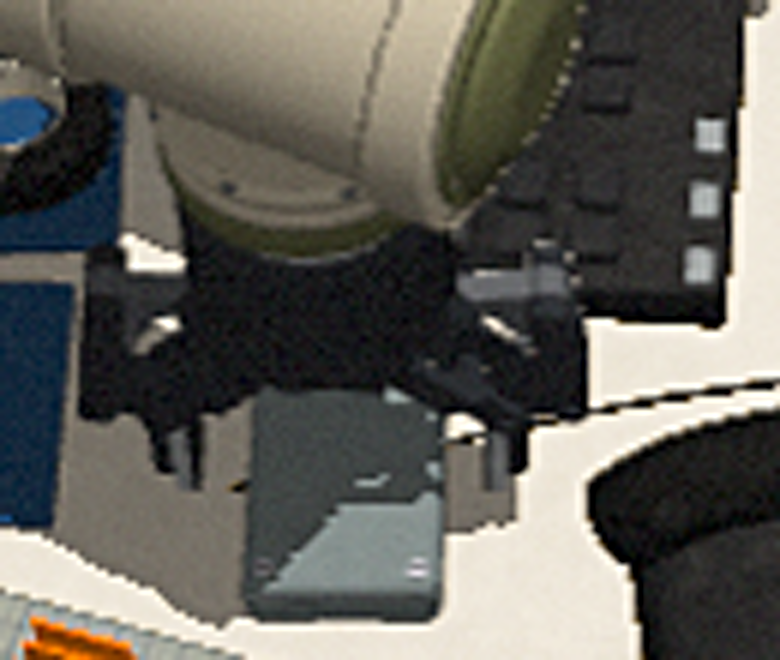

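Request:
drive_tool(
  targets=[
    [[0.1,0.01,0.01,0,0,0,1],[0.02,0,0,0,0,0,0.7],[0,0,0,0,0,0,0.2],[0,0,0,0,0,0,0.1],[0,0,0,0,0,0,0.1]],
  ],
  force=60,
)

```text
time_s: 19.0
position: [0.6703, -0.1647, 0.0116]
tool_rot: [[0.001, 1.0, 0.031], [-0.001, 0.031, -1.0], [-1.0, 0.001, 0.001]]
ft_force: [-1.0, -0.3, 5.3]
grip_width: 0.0579
```

Request:
drive_tool(
  targets=[
    [[-0.1,0,0,0,0,0,0.1],[-0.4,0,0,0,0,0,0.1],[-0.6,0,0,0,0,0,0.1],[-0.6,0,0,0,0,0,0.1],[-0.2,0,0,0,0,0,0.1]],
  ],
)

```text
time_s: 19.5
position: [0.6708, -0.1648, 0.109]
tool_rot: [[0.004, 1.0, 0.031], [-0.002, 0.031, -1.0], [-1.0, 0.004, 0.002]]
ft_force: [0.5, -0.4, -0.9]
grip_width: 0.058
```

Run:
```python
from h import *
need((.4345,-.281,.11),-94.5)
w=get_image('wrist');save(w,'w26')
```

```text
t 19.5 P [ 0.6708 -0.1648  0.109 ] jaw yaw -88.2 w 0.058 F [ 0.5 -0.4 -0.9]
shift units [-0.037 -4.796  2.177] turn [ 0.109  0.002 -0.004] j6 64.6
```

View pics/w26.png

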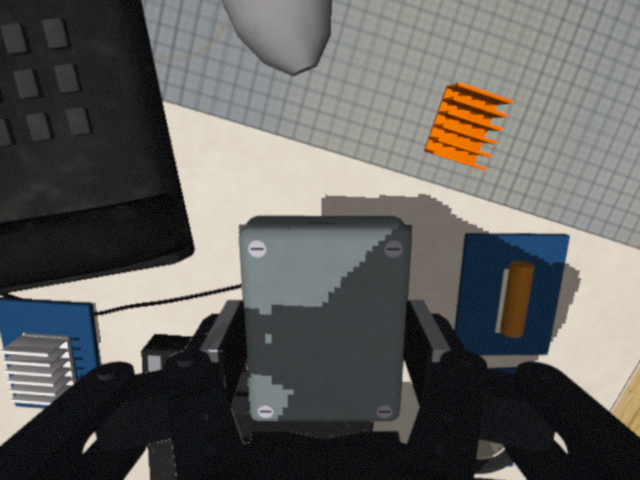

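Request:
drive_tool(
  targets=[
    [[0,-0.5,0.25,0.02,0,0,0.1],[0,-0.85,0.36,0.02,0,0,0.1],[0,-0.85,0.34,0.02,0,0,0.1],[0,-0.85,0.32,0.02,0,0,0.1],[0,-0.85,0.3,0.02,0,0,0.1]],
  ],
)

```text
time_s: 20.05
position: [0.4719, -0.2403, 0.1043]
tool_rot: [[-0.002, 0.998, -0.07], [0.001, -0.07, -0.998], [-1.0, -0.002, -0.001]]
ft_force: [-0.1, -1.1, -1.2]
grip_width: 0.058
```

Request:
drive_tool(
  targets=[
    [[0,-0.55,0.2,0,0,0,0.1],[0,-0.2,0.1,0,0,0,0.1],[0,0,0,0,0,0,0.1]],
  ],
)

```text
time_s: 20.35
position: [0.4349, -0.253, 0.1051]
tool_rot: [[-0.001, 0.997, -0.071], [0.001, -0.071, -0.997], [-1.0, -0.001, -0.001]]
ft_force: [0.3, -0.1, -1.3]
grip_width: 0.0584
```

Run:
```python
from h import *
need((.4345,-.281,.0175),-94.5)
w=get_image('wrist');save(w,'w27');mats(w)
z=observe()['position'][2]+.0125
o=np.array(observe()['position']);print('off',px2w(w,[[257,249],[394,249],[384,411],[265,411]],z)-o,(px2w(w,[[257,249],[394,249],[384,411],[265,411]],z)-o).mean(0))
```

```text
t 20.35 P [ 0.4349 -0.253   0.1051] jaw yaw -94.1 w 0.0584 F [ 0.3 -0.1 -1.3]
shift units [1.752 0.033 0.56 ] turn [ 0.008 -0.001  0.001] j6 50.4
[378. 206.] [ 458.3 -286.2] [60.4 32.1] 66.3
[386. 207.] [ 437.2 -281.3] [65.6 80.8] 85.6
[364.  66.] [ 536.9 -282.5] [29.5 28.7] 86.1
[344.  89.] [ 533.5 -281.5] [83.2 66.2] 3.6
off [[ 0.03293882  0.02011252  0.0125    ]
 [ 0.02966123 -0.02587763  0.0125    ]
 [-0.03568616 -0.02073739  0.0125    ]
 [-0.03246276  0.02506074  0.0125    ]] [-0.00138722 -0.00036044  0.0125    ]
```

View pics/w27.png

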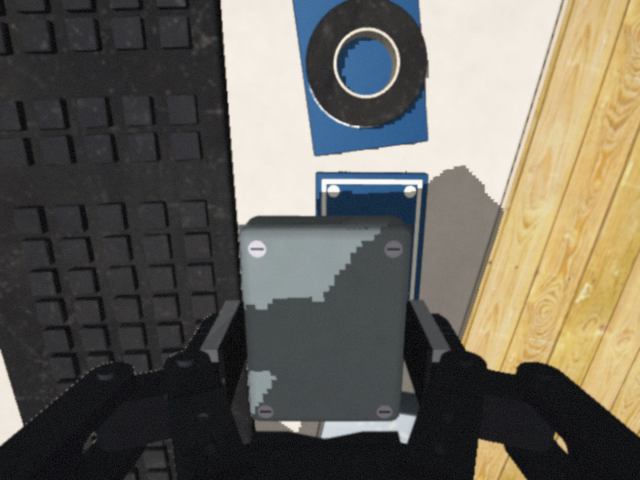

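Request:
drive_tool(
  targets=[
    [[0.1,0.05,0.3,0.008,0,0,0.1],[0.5,0,0.25,0,0,0,0.1],[0.5,0,0,0,0,0,0.1],[0.3,0,0,0,0,0,0.1],[0.1,0,0,0,0,0,0.1]],
  ],
)

```text
time_s: 20.9
position: [0.4367, -0.2804, 0.0285]
tool_rot: [[-0.002, 0.997, -0.077], [0.002, -0.077, -0.997], [-1.0, -0.002, -0.002]]
ft_force: [-0.1, -0.2, -1.1]
grip_width: 0.0584
```

Run:
```python
from h import *
need((.436,-.281,.0175),-94.5)
w=get_image('wrist');save(w,'w28');mats(w)
```

```text
t 20.9 P [ 0.4367 -0.2804  0.0285] jaw yaw -94.4 w 0.0584 F [-0.1 -0.2 -1.1]
shift units [ 0.22  -0.012  0.013] turn [ 0.002 -0.002  0.002] j6 48.6
[328. 208.] [ 474.2 -284.1] [66.3  8.5] 84.5
[320. 134.] [ 509.4 -283.2] [35.4 66.6] 3.7
[307.  49.] [ 537. -282.] [30.9 29.4] 85.4
```

View pics/w28.png

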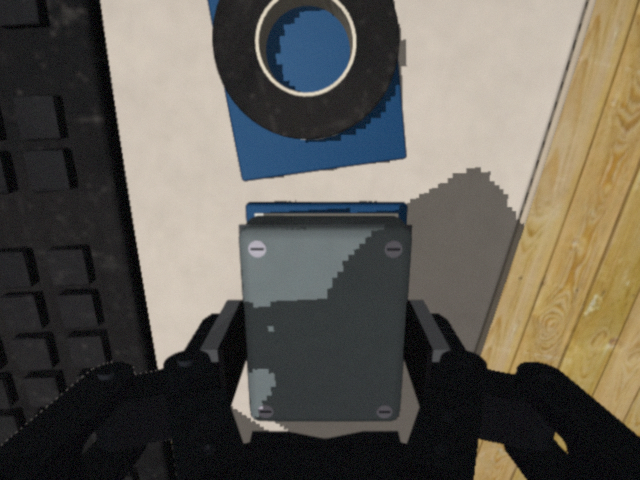

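Request:
drive_tool(
  targets=[
    [[0.1,0,0.01,0,0,0,0.1],[0.07,0,0,0,0,0,0.1],[0.03,0,0,0,0,0,0.1],[0,0,0,0,0,0,0.1]],
  ],
)

```text
time_s: 21.35
position: [0.4363, -0.281, 0.0209]
tool_rot: [[0.0, 0.997, -0.077], [-0.0, -0.077, -0.997], [-1.0, 0.0, 0.0]]
ft_force: [0.5, -0.0, -1.3]
grip_width: 0.0582
```

Run:
```python
from h import *
need((.436,-.281,.0165),-94.5)
w=get_image('wrist');save(w,'w29',(180,170,460,440),2.2)
print(px2w(w,[[155,330],[165,400]],.015))
```

```text
t 21.35 P [ 0.4363 -0.281   0.0209] jaw yaw -94.4 w 0.0582 F [ 0.5 -0.  -1.3]
shift units [ 0.088 -0.006  0.001] turn [ 0.001  0.    -0.   ] j6 48.6
[[ 0.43326801 -0.21050412  0.015     ]
 [ 0.39887943 -0.20776075  0.015     ]]
```

View pics/w29.png

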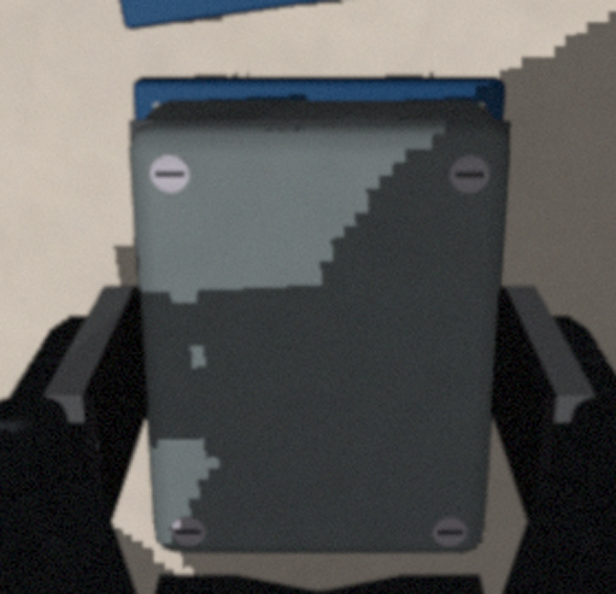

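Request:
drive_tool(
  targets=[
    [[0.05,0,0,0,0,0,0.1],[0.03,0,0,0,0,0,0.1],[0,0,0,0,0,0,0.1]],
  ],
)

```text
time_s: 21.7
position: [0.4363, -0.281, 0.0176]
tool_rot: [[0.001, 0.997, -0.077], [-0.001, -0.077, -0.997], [-1.0, 0.001, 0.001]]
ft_force: [-2.4, 2.2, 8.1]
grip_width: 0.0578
```

Request:
drive_tool(
  targets=[
    [[0.02,0,0,0,0,0,0.1],[0,0,0,0,0,0,0.1]],
  ],
)

```text
time_s: 21.9
position: [0.4363, -0.281, 0.0175]
tool_rot: [[0.001, 0.997, -0.077], [-0.001, -0.077, -0.997], [-1.0, 0.001, 0.001]]
ft_force: [-5.4, 3.0, 19.6]
grip_width: 0.0578
```

Contact is confirmed: force rose to 19.6 N with no further descent. I'll ease off, release and retreat.

Request:
drive_tool(
  targets=[
    [[-0.03,0,0,0,0,0,0.1],[0,0,0,0,0,0,0.55],[0,0,0,0,0,0,0.65],[-0.2,0,0,0,0,0,0.65],[-0.5,0,0,0,0,0,0.65]],
  ],
)

```text
time_s: 22.4
position: [0.4355, -0.2802, 0.0516]
tool_rot: [[-0.003, 0.997, -0.077], [0.003, -0.077, -0.997], [-1.0, -0.003, -0.003]]
ft_force: [0.0, 0.1, 1.0]
grip_width: 0.0704
```

Request:
drive_tool(
  targets=[
    [[-0.8,0,0,0,0,0,0.65],[-0.9,0,0,0,0,0,0.65],[-0.9,0,0,0,0,0,0.65],[-0.8,0,-0.2,0,0,0,0.65],[0,0,0,0,0,0,0.65]],
  ],
)

```text
time_s: 22.9
position: [0.4383, -0.2714, 0.2281]
tool_rot: [[0.008, 0.997, -0.076], [-0.007, -0.076, -0.997], [-1.0, 0.008, 0.007]]
ft_force: [0.7, -0.5, 0.3]
grip_width: 0.0708
```

Request:
drive_tool(
  targets=[
    [[0,0,0,0,0,0,0.65],[0,0,0,0,0,0,0.65]],
  ],
)

```text
time_s: 23.1
position: [0.4365, -0.2706, 0.2212]
tool_rot: [[-0.002, 0.997, -0.077], [0.002, -0.077, -0.997], [-1.0, -0.002, -0.002]]
ft_force: [0.5, -0.0, -0.3]
grip_width: 0.0704
```

Run:
```python
from h import *
need((.436,-.281,.2),-94.5)
for n in('wrist','top','scene'):
    w=get_image(n);save(w,'f_'+n)
    for l,z in [('cell_mid',.013),('heatsink_mid',.018),('tape_mid',.015),('box_mid',.018)]:
        for r in recognise(l,w)[:3]:
            uv=np.array(r['at'])*[640,480]; print(n,l,round(r['p'],2),uv.round(0),px2w(w,uv,z)[0].round(4))
```

```text
t 23.1 P [ 0.4365 -0.2706  0.2212] jaw yaw -94.4 w 0.0704 F [ 0.5 -0.  -0.3]
shift units [0.423 0.007 0.209] turn [ 0.001 -0.002  0.002] j6 49.4
wrist tape_mid 0.81 [340.  73.] [ 0.5472 -0.2912  0.015 ]
wrist box_mid 0.74 [336. 211.] [ 0.4343 -0.2799  0.018 ]
wrist box_mid 0.66 [301. 185.] [ 0.4598 -0.2516  0.018 ]
top cell_mid 0.56 [424. 234.] [ 0.6345 -0.2858  0.013 ]
top heatsink_mid 0.68 [285. 263.] [0.5726 0.0263 0.018 ]
top heatsink_mid 0.6 [403. 188.] [ 0.7414 -0.2438  0.018 ]
top tape_mid 0.96 [416. 274.] [ 0.5433 -0.2632  0.015 ]
top box_mid 0.46 [434. 322.] [ 0.4363 -0.298   0.018 ]
scene cell_mid 0.74 [198. 287.] [ 0.6429 -0.2984  0.013 ]
scene heatsink_mid 0.92 [220. 337.] [ 0.7463 -0.2443  0.018 ]
scene heatsink_mid 0.73 [366. 264.] [0.5846 0.0172 0.018 ]
scene heatsink_mid 0.39 [197. 286.] [ 0.644  -0.2978  0.018 ]
scene tape_mid 0.85 [215. 242.] [ 0.5417 -0.2764  0.015 ]
scene tape_mid 0.15 [205. 289.] [ 0.6493 -0.2832  0.015 ]
scene box_mid 0.59 [219. 200.] [ 0.4376 -0.2814  0.018 ]
```

View pics/f_wrist.png

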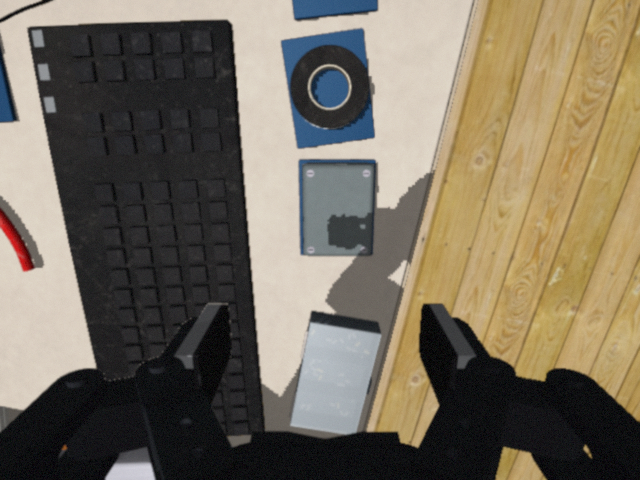

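View pics/f_scene.png

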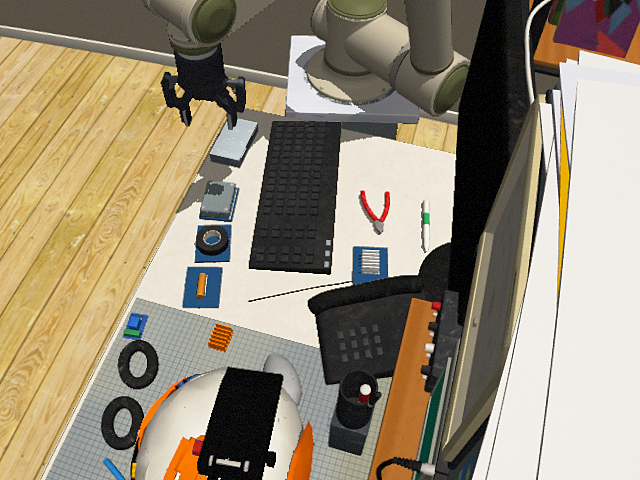

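View pics/f_top.png

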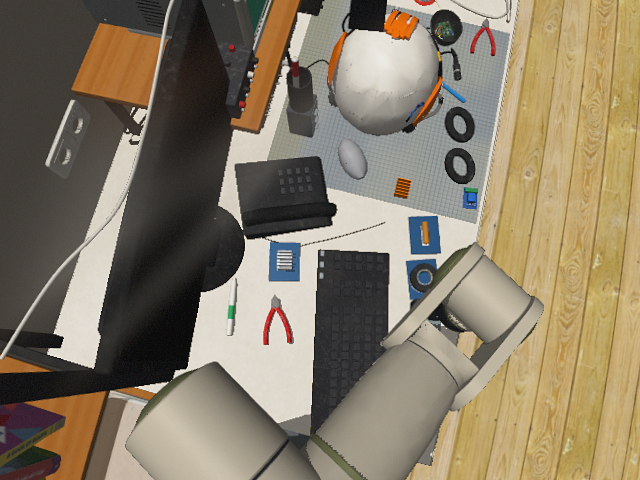

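Run:
```python
from h import *
s=get_image('scene');t=get_image('top');w=get_image('wrist')
a=lambda d,b:cv2.resize(d['image'][b[1]:b[3],b[0]:b[2],::-1],(380,280),interpolation=cv2.INTER_CUBIC)
im=np.vstack([np.hstack([a(s,(345,235,400,290)),a(s,(175,255,230,315))]),np.hstack([a(t,(260,235,315,290)),a(w,(280,20,400,270))])])
cv2.imwrite('pics/fin.png',im)
h=px2w(w,[[311,174],[366,173],[363,250],[311,250]],.03)[:,:2];e=h[0]-h[3]+h[1]-h[2];print('box',h.mean(0),np.degrees(np.arctan2(*e[::-1])))
print('tape',px2w(w,[[330,87]],.024));mats(w);mats(s,minA=400)
```

```text
box [ 0.43608804 -0.28188452] -5.049160899773384
tape [[ 0.53705633 -0.28293639  0.024     ]]
[330. 125.] [ 513.7 -282.9] [43.4 66.1] 2.5
[328.  89.] [ 536.9 -281.9] [29.3 28.6] 85.5
[320.  53.] [ 559.  -280.1] [39.  66.2] 4.1
[332.   8.] [ 596.8 -290.5] [66.4 14.7] 85.6
[202. 287.] [ 637.9 -291.3] [87.6 66.3] 1.6
[369. 265.] [580.8  26.4] [66.7 86.2] 89.3
```

View pics/fin.png

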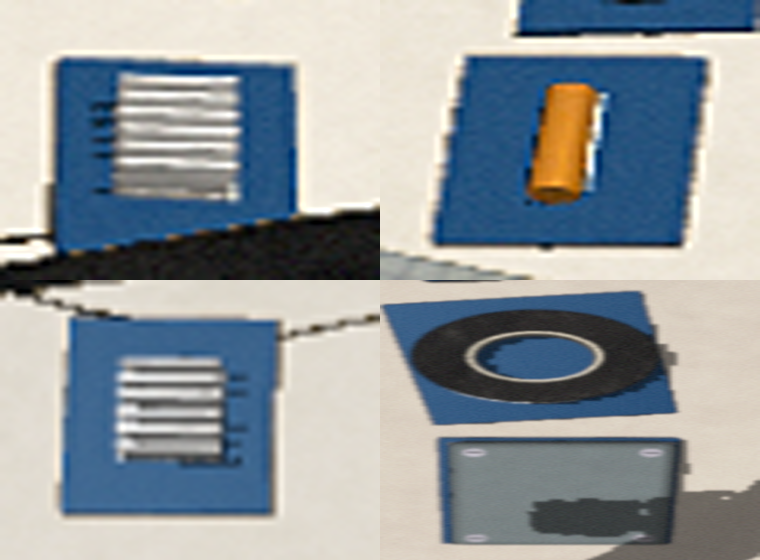

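The final crops show every thing on its own silhouette: the heatsink centred with fins up, the cell about 3 mm to the side, and the tape and box centred. The gripper is open and well clear.

```bash
python3 -c "
from rig import *
print(close_job())"
```

```text
the job is handed in; nothing more can be done
None
```

I took the pile apart from the top down (cell, heatsink, tape roll, box), laid each thing on its own mat, and handed the job in at about 23 s of the 115 s allowed. No verdict was reported.

My last checks, from the pictures:

| Thing | Offset from its silhouette | Notes |
|---|---|---|
| Battery cell | about 3 mm, mostly sideways | lined up to about 2° |
| Heatsink | within a few mm, by eye | fins up, lined up by eye |
| Tape roll | about 1 mm | flat |
| Grey box | about 2 mm | lined up within about 1° |

- **Bystanders:** The cutters and the pen look unmoved. I left the orange heatsink look-alike alone.
- **Grip corrections:** The first grip on the cell was too high, so I opened, went lower and gripped again before lifting. I pressed the box onto its mat to about 20 N before letting go.
- **Readings that disagreed:**
  - The top and scene cameras differ by 3–5 mm on the mat positions, within their stated calibration error. I relied on the wrist view, which fell between them.
  - In the last pictures some recogniser hits for the tape and box were 10–20 mm off. They were partly hidden by the arm or at low confidence, and my own measurements and the enlarged crops did not support them.
- **Box reading in motion:** One measurement taken while the arm was still moving was about 7 mm off. I took it again with the arm at rest before gripping.

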